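# Pack salvaged cells into a transport canister and pin it shut

## Task

Pack the salvaged battery cells from the grey tray into the round steel canister base, each standing upright on the bottom of a bay of its own and spread round the hub so that they carry the disc level. Lay the white insulating disc level on top of them with its spigot down between the cells, put the metal cover over everything and down onto the base's foot, and take the locking pin from its holster and push it fully home through the bored boss of the cover into the hub. Do not let a cell fall over on the way.

Things in the scene. Friction and masses are not known exactly. Their poses are not given: they have to be found in the camera images.
- canister: Round steel canister base, fixed; origin at the centre of its underside, z up. Foot flange 124 mm across, 6 mm thick; on it a plate 108 mm across (the cover's register) up to 12 mm, whose top is the floor of the bays; a low wall round the floor, 101 mm inside, 107 mm outside, top at 34 mm.
- bays (a point): Centre of the bay floor of the canister base, 12 mm up. A black divider (hub 42 mm across, six radial fins 6 mm thick, tops 32 mm above the bench) makes six bays, each for one cell with about 2 mm of play. Their centres lie 36 mm from this point, at 0, 60, 120, 180, 240 and 300 degrees from its x axis.
- hub (a point): Centre of the mouth of the hub's bore in the canister base, 28 mm above the bench, on the base's upright axis. The bore is 14 mm across and goes 16 mm down to the floor.
- tray_mid (a point): Shallow grey plastic sorting tray, fixed, 132 x 184 mm, rim 30 mm high; this point is the centre of its floor, 20 mm above the bench. The cells stand in it in two rows of up to three; the rows run along its y axis, and cells are at least 48 mm apart centre to centre.
- cell0_mid (a point): Battery cell, upright cylinder 26 mm in diameter, 65 mm long, about 90 g, grey-blue wrap, steel terminal on top; this point is its centre, half-way up; z points to its top. All cells are alike; three to six of the six are there, the others absent (None).
- cell1_mid (a point): Battery cell, upright cylinder 26 mm in diameter, 65 mm long, about 90 g, grey-blue wrap, steel terminal on top; this point is its centre, half-way up; z points to its top. All cells are alike; three to six of the six are there, the others absent (None).
- cell2_mid (a point): Battery cell, upright cylinder 26 mm in diameter, 65 mm long, about 90 g, grey-blue wrap, steel terminal on top; this point is its centre, half-way up; z points to its top. All cells are alike; three to six of the six are there, the others absent (None).
- cell3_mid (a point): Battery cell, upright cylinder 26 mm in diameter, 65 mm long, about 90 g, grey-blue wrap, steel terminal on top; this point is its centre, half-way up; z points to its top. All cells are alike; three to six of the six are there, the others absent (None).
- cell4_mid (a point): Battery cell, upright cylinder 26 mm in diameter, 65 mm long, about 90 g, grey-blue wrap, steel terminal on top; this point is its centre, half-way up; z points to its top. All cells are alike; three to six of the six are there, the others absent (None).
- cell5_mid (a point): Battery cell, upright cylinder 26 mm in diameter, 65 mm long, about 90 g, grey-blue wrap, steel terminal on top; this point is its centre, half-way up; z points to its top. All cells are alike; three to six of the six are there, the others absent (None).
- disc_collar (a point): White plastic insulating disc, 90 g, standing on its spigot, 37 mm high. Plate 99 mm across, 5 mm thick; lifting collar on it 34 mm across, 24 mm high; 20 mm bore through all. This point: on the axis, half-way up the collar, 12 mm above the plate's top, 25 mm above the spigot's underside; z is the axis, up. On cells standing in the base it is 94 mm above the bench.
- disc_foot (a point): Centre of the underside of the disc's spigot. The spigot is 8 mm deep and tapers from 41 mm across at the plate to 35 mm below; it goes down between the tops of the cells, whose inner sides leave a circle about 46 mm across.
- cover_boss (a point): Aluminium cover, a deep round cap 117 mm across, open below, 131 mm high, 0.26 to 0.42 kg. On its roof a dark boss 34 mm across and 26 mm high, 13 mm bore through boss and roof. This point: on the axis, half-way up the boss, 118 mm above the skirt's lower edge; z is the axis, up. Seated it is 124 mm above the bench, the boss's top 137 mm.
- cover_mouth (a point): Centre of the open lower edge of the cover. The skirt is 111 mm inside, flared to about 115 mm at this edge; the roof's underside is 102 mm above it. Seated, this edge stands on the foot flange of the canister base, 6 mm above the bench.
- pin_head (a point): Locking pin, 0.13 kg, 160 mm long: steel shank, flange 30 mm across and 4 mm thick, black grip 24 mm across and 34 mm high. This point: on the axis in the grip, 146 mm above the tip, 20 mm above the flange's top; z is the axis, up. In its holster it hangs upright by the flange, tip 6 mm above the bench. Home, the flange lies on the cover's boss.
- pin_tip (a point): Tip of the locking pin's shank, on its axis. The shank is 10 mm in diameter and 122 mm long; its nose tapers to 4 mm over the last 10 mm. Home, the tip is 15 mm above the bench.
- holster: Pin holster, fixed: upright grey tube 32 mm across, 128 mm high, 13.6 mm bore, on a foot 68 mm across; origin at the centre of its underside.

How it is judged:
On the way, in this order (a step that is already met when the one before it is completed fails the run):
1. all the cells there stand upright on the floor of the canister base, in its bays (horizontal distance between cell0_mid and hub between 0.028 and 0.044 m and z of cell0_mid in the frame of hub between 0.0135 and 0.0195 m and angle between each of cell0_mid, cell1_mid, cell2_mid, cell3_mid, cell4_mid, cell5_mid's own z axis and vertical below 0.06 rad and horizontal distance between cell1_mid and hub between 0.028 and 0.044 m and z of cell1_mid in the frame of hub between 0.0135 and 0.0195 m and horizontal distance between cell2_mid and hub between 0.028 and 0.044 m and z of cell2_mid in the frame of hub between 0.0135 and 0.0195 m and horizontal distance between cell3_mid and hub between 0.028 and 0.044 m and z of cell3_mid in the frame of hub between 0.0135 and 0.0195 m and horizontal distance between cell4_mid and hub between 0.028 and 0.044 m and z of cell4_mid in the frame of hub between 0.0135 and 0.0195 m and horizontal distance between cell5_mid and hub between 0.028 and 0.044 m and z of cell5_mid in the frame of hub between 0.0135 and 0.0195 m), for 0.2 s.
2. the insulating disc lies level and central on the cells (all of step 1 and horizontal distance between disc_collar and hub below 0.006 m and z of disc_collar in the frame of hub between 0.063 and 0.069 m and angle between disc_collar's own z axis and vertical below 0.04 rad), for 0.2 s.
3. the cover is seated on the base's foot (horizontal distance between cover_boss and hub below 0.004 m and z of cover_boss in the frame of hub between 0.093 and 0.099 m and angle between cover_boss's own z axis and vertical below 0.03 rad), for 0.2 s.
4. the pin is home through the cover into the hub (horizontal distance between pin_tip and hub below 0.006 m and z of pin_tip in the frame of hub between -0.016 and -0.01 m and angle between pin_tip's own z axis and vertical below 0.05 rad), for 0.2 s.
At the end, for the whole second after the job is handed in: Cells upright (0.06 rad) on the bay floor, 28 to 44 mm from the hub axis; disc level (0.04 rad) on the cells, within 6 mm of the axis; cover on the foot within 3 mm in height, 4 mm of the axis, 0.03 rad; pin home within 3 mm, tip within 6 mm of the axis; all released, at rest (all of step 2 and all of step 3 and all of step 4 and linear speed of each of disc, cover, pin below 0.03 m/s); the robot touches nothing.
It fails at once if a cell is knocked over or laid down (angle between any of cell0_mid, cell1_mid, cell2_mid, cell3_mid, cell4_mid, cell5_mid's own z axis and vertical above 0.8 rad).
Of cell0, cell1, cell2, cell3, cell4, cell5 only 3 to 6 are there at a start; the rules pass over those that are not, and their reading is None.
At some moment in a run one of cover may be knocked a few centimetres aside while the robot is not near it.
It also fails if it takes over 210 s, if anything falls off the work surface, if the arm or the gripper's body presses on something with over 40 N, if the wrist force passes 120 N, or if a joint passes its speed limit or range.

## Robot

A 7-joint arm with a two-finger parallel gripper is mounted at the origin on the work surface; the furniture and walls round the work are solid. World frame = base frame: x ahead of the robot, y to its left, z up, the work surface at z = 0. Lengths are in m, angles in rad, forces in N, time in s.
With the tool pointing down it reaches from about 0.4 to 0.85 m from the base axis. Payload 4.5 kg.
Tool frame: the origin (TCP) lies at the very end of the fingers, on their centre line; the grasp point (between the pads) lies bot.grip_depth behind it (bot.grip_depth is the distance from the TCP to the grasp point, in m); z points along the fingers, y is the line along which they close (so a half turn about z gives the same grasp; the last joint's range is limited). The gripper opens to 85 mm and grips with 20 to 120 N. Pads are 22 mm wide; open, the fingers measure 114 mm over their backs; the gripper's body (76 mm by 85 mm) begins 54 mm behind the grasp point. The pads swing forward as they close: fully open they stand 13 mm farther back than shut.
Start: joints at [-1.313, 0.689, -0.195, 1.565, 0.157, 0.902, -0.215], TCP at [0.139, 0.609, 0.231] pointing down, gripper open.
Joint ranges: [-3.01, 3.01], [-0.46, 2.08], [-1.47, 1.51], [0.13, 2.56], [-1, 4.14], [0.04, 2.09], [-2.66, 2.66]. Speed limits (rad/s): [2.57, 2.57, 3.14, 3.14, 3.14, 3.14, 3.14].

## Interface

Orientations are given as [roll, pitch, yaw] about the fixed x, y, z axes, in that order (R = Rz(yaw) Ry(pitch) Rx(roll)).
In Python, from rig import telemetry, get_image, order, bot gives the robot as it stands. The module is installed in compiled form; this text tells all that it offers.
- The arm moves only by the shell command python3 -m pendant 'ROWS'. ROWS is text: rows parted by semicolons, each of 7 numbers parted by spaces: the turn, a rotation vector about the tool's x, y, z in rad, then the shift along the tool's x, y, z in m, then the opening, from -1 (shut) to 1 (fully open), so that 0 is half open. A call has 1 to 10 rows; each row shifts and turns the commanded pose from where the row before left it, along the tool's axes as they then stand; what a row does not reach is not made up. A row lasts 1/8 s, in which the tool goes at most 62.5 mm and 10.7 degrees, less where a joint would pass 70% of its speed; a pose out of reach is approached as far as the arm can. A call with a gripper value outside its range is refused whole. The fingers move at their own pace and stop on an object; the grip force is fixed at half the most. Time passes only in rows, so rows that do not move let the fingers close. It gives the time, the measured TCP pose, the force, the opening and the grip force at its end, in the units of the state.
- telemetry.state(): the state, without advancing time (a new reading comes with each control period).
- get_image(name): name is "scene" or "side" or "wrist"; returns a dict with "image" (400x640x3 uint8, red, green, blue), "range_z" (400x640 float32, m along the optical axis (not along the pixel's ray), 0 where there is no reading), "fov_y" (degrees; the focal length in pixels is half the picture's height over the tangent of half this angle, whatever the lens; pixels are square), "cx", "cy" (the principal point, pixels), "D" ([k1, k2, p1, p2, k3] as OpenCV has them; the pictures are not rectified), "cam_to_world" (4x4, takes a point from camera to world coordinates). Camera axes: x right, y down, z forward; pixel columns grow to the right and rows downward; lengths in m; the calibration is good to about 2 mm. A picture is of the moment at which its call begins.
- order.close_job(): hands the job in; it is judged then, once.
The state is a dict: "clock": time; "joint_positions": joint angles; "qvel": joint speeds; "tau": joint torques, N m; "tool_pos": TCP position; "orientation": TCP orientation; "ft_force": force on the tool from outside, world axes, zero at the start; "moment": the same for the moment, N m; "finger_gap": finger opening in m; "finger_force": force on a finger pad.
Only numpy, scipy, OpenCV 4.12 (cv2) and the standard library are available. Lean on these libraries where they do the work, as an engineer would, in place of code of your own. Each camera call takes 0.05 s, during which the arm holds its last target. There are 200 camera calls.

## Working session

There is one attempt and no reset: what is moved stays moved. The work goes in short steps, Python scripts to look and compute and a shell command to move; the robot and the scene stay as the last step left them, time stands still between calls to the robot, and variables do not carry over. Pictures are saved under pics/ and viewed, at most 17 in all, crops included, and the job is handed in when it is done.

```bash
mkdir -p pics
cat > h.py <<'E'
import numpy as np, cv2
from rig import telemetry, get_image, order, bot
def pts(d):
    h,w=d["range_z"].shape; f=h/2/np.tan(np.radians(d["fov_y"])/2)
    K=np.array([[f,0,d["cx"]],[0,f,d["cy"]],[0,0,1.]])
    u,v=np.meshgrid(np.arange(w),np.arange(h))
    n=cv2.undistortPoints(np.stack([u,v],-1).reshape(-1,1,2).astype(np.float64),K,np.array(d["D"],float)).reshape(h,w,2)
    z=d["range_z"]; P=np.dstack([n*z[...,None],z,np.ones_like(z)])
    W=(P@np.array(d["cam_to_world"]).T)[...,:3]; W[z<=0]=np.nan
    return W
def save(d,name): cv2.imwrite(name,d["image"][...,::-1])
E
python3 - <<'E'
from h import *
s=telemetry.state()
print({k:np.round(v,3) for k,v in s.items()},bot.grip_depth)
for n in ("scene","side","wrist"):
    d=get_image(n); save(d,f"pics/{n}0.png"); np.savez(f"{n}0.npz",W=pts(d),I=d["image"])
    print(n,np.round(d["cam_to_world"],3).tolist(),d["fov_y"])
a=[cv2.imread(f"pics/{n}0.png") for n in ("scene","side")]
E
```

```text
{'clock': np.float64(0.0), 'joint_positions': array([-1.313,  0.69 , -0.195,  1.566,  0.157,  0.903, -0.215]), 'qvel': array([-0.001, -0.001,  0.   ,  0.   , -0.001, -0.001, -0.001]), 'tau': array([ 0.0000e+00, -5.3962e+01, -1.2670e+00, -1.5854e+01,  9.0000e-03,
        1.0000e-02, -0.0000e+00]), 'tool_pos': array([0.139, 0.609, 0.23 ]), 'orientation': array([-3.14 ,  0.   ,  2.918]), 'ft_force': array([ 0.185, -0.102, -0.27 ]), 'moment': array([ 0.026, -0.015,  0.009]), 'finger_force': np.float64(0.0), 'finger_gap': np.float64(0.085)} 0.0187
scene [[-0.503, -0.598, 0.624, -0.32], [-0.864, 0.363, -0.349, 0.493], [-0.018, -0.715, -0.699, 1.016], [0.0, 0.0, 0.0, 1.0]] 46.43039606789537
side [[-0.988, -0.083, 0.128, 0.304], [-0.153, 0.476, -0.866, 1.047], [0.011, -0.875, -0.483, 0.695], [0.0, 0.0, 0.0, 1.0]] 46.89470574203986
wrist [[0.221, 0.928, 0.3, 0.062], [0.975, -0.21, -0.071, 0.626], [-0.003, 0.308, -0.951, 0.373], [0.0, 0.0, 0.0, 1.0]] 58.21381934539243
```

View pics/scene0.png

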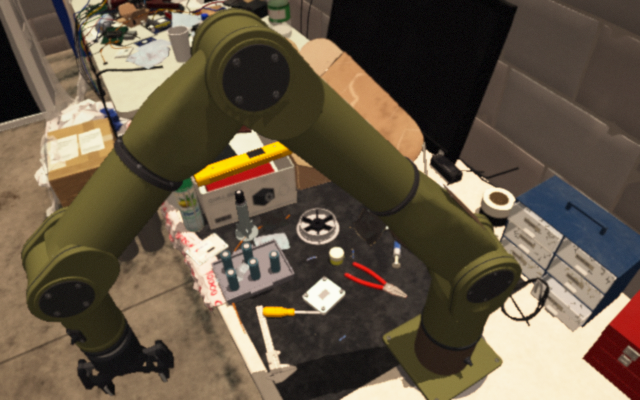

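View pics/side0.png

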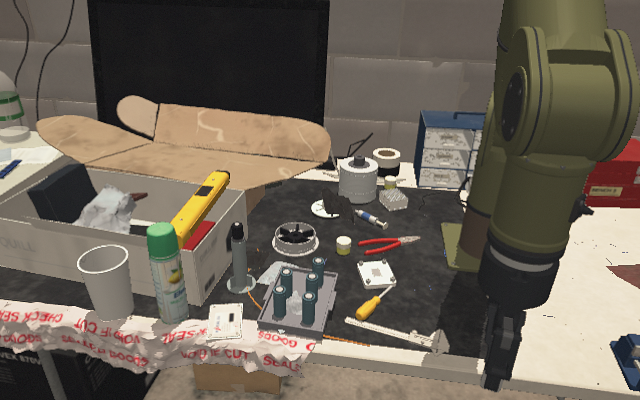

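The side view shows five cells in the tray (about 280–320, 265–310), the canister at (296,238), the holster with the pin at (238,255), the cover at (358,180), and a white thing at (325,208). Next I'll build a top-down map.

Run:
```python
from h import *
S=2 # mm/px
x0,y0=0.2,-0.5
H=np.full((500,400,3),0,np.uint8);Z=np.full((500,400),-1.)
for n in ("scene0","side0"):
    D=np.load(n+".npz");W=D["W"].reshape(-1,3);I=D["I"].reshape(-1,3)
    m=np.isfinite(W).all(1)&(W[:,2]<0.26)&(W[:,2]>-.02);W=W[m];I=I[m]
    u=((W[:,0]-x0)/.002).astype(int);v=((W[:,1]-y0)/.002).astype(int)
    k=(u>=0)&(u<400)&(v>=0)&(v<500)
    for a,b,z,c in zip(u[k],v[k],W[k,2],I[k]):
        if z>Z[b,a]: Z[b,a]=z;H[b,a]=c
G=np.clip(Z*1000,0,255).astype(np.uint8)
C=cv2.applyColorMap(G,cv2.COLORMAP_JET)
out=np.hstack([H[...,::-1],C]); out=cv2.flip(out,0) if 0 else out
for i in range(0,400,50):
    cv2.putText(out,f"{x0+i*.002:.1f}",(i,10),0,.35,(255,255,255),1)
for i in range(0,500,50):
    cv2.putText(out,f"{y0+i*.002:.1f}",(0,i+4),0,.35,(255,255,255),1)
cv2.imwrite("pics/top0.png",out)
```

```text
(no output)
```

View pics/top0.png

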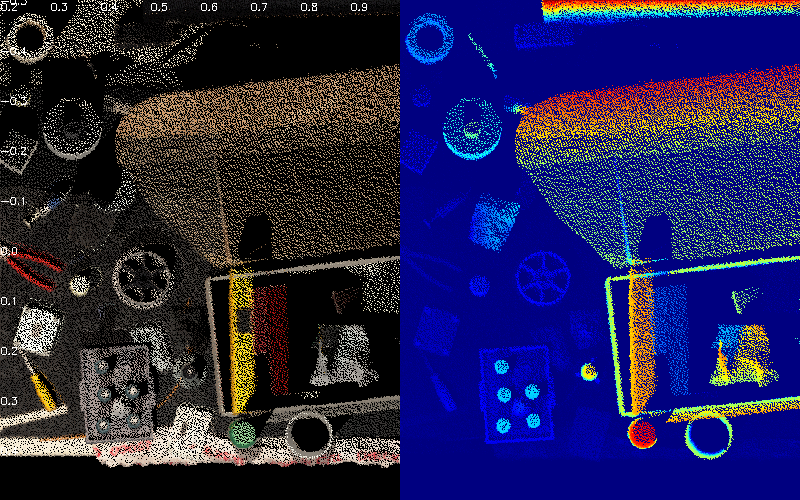

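Run:
```python
from h import *
a=cv2.imread("pics/side0.png")[150:330,220:420]; b=cv2.imread("pics/scene0.png")[170:310,200:420]
a=cv2.resize(a,None,fx=3,fy=3); b=cv2.resize(b,(390,248))
o=np.zeros((540,1000,3),np.uint8);o[:,:600]=a;o[:248,605:995]=b
cv2.imwrite("pics/crop0.png",cv2.resize(o,(800,432)))
W=np.load("side0.npz")["W"]
for p in [(322,208),(330,200),(340,205),(345,212),(320,215),(358,160),(296,300),(238,228)]: print(p,np.round(W[p[1],p[0]],3))
```

```text
(322, 208) [ 0.438 -0.115  0.014]
(330, 200) [ 0.41  -0.06   0.074]
(340, 205) [ 0.381 -0.052  0.066]
(345, 212) [ 0.366 -0.044  0.05 ]
(320, 215) [ 0.439 -0.078  0.012]
(358, 160) [ 0.346 -0.225  0.127]
(296, 300) [0.437 0.317 0.04 ]
(238, 228) [0.574 0.252 0.162]
```

View pics/crop0.png

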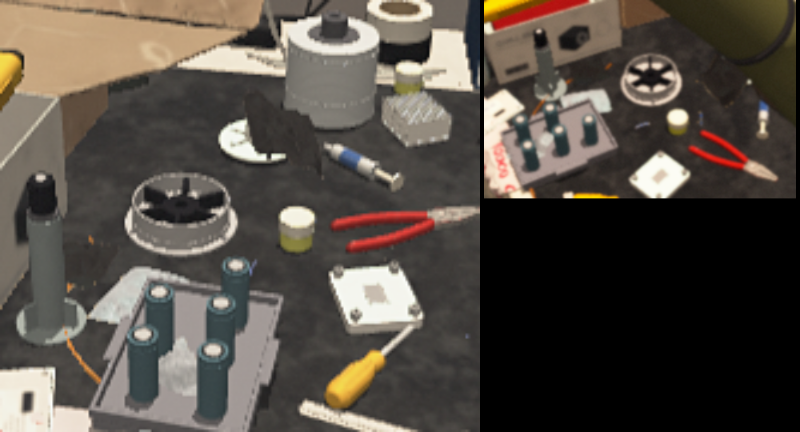

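The dark sheet standing at (0.39,-0.05) hides most of the disc, the white part seen at (322,208). I'll go up and look with the wrist camera.

```bash
python3 -m pendant '0 0 0 0 0 -.05 1;0 0 0 0 0 -.05 1;0 0 0 0 0 -.05 1;0 0 0 -.04 -.033 0 1;0 0 0 -.04 -.033 0 1;0 0 0 -.04 -.033 0 1;0 0 0 -.04 -.033 0 1;0 0 0 -.04 -.033 0 1;0 0 0 -.04 -.033 0 1;0 0 0 -.04 -.033 0 1'
python3 -m pendant '0 0 0 -.04 -.033 0 1;0 0 0 -.04 -.033 0 1;0 0 0 -.04 -.033 0 1;0 0 0 0 0 0 1;0 0 0 0 0 0 1'
cat >> h.py <<'E'
def look(name,cam="wrist",view=True):
    d=get_image(cam); W=pts(d); np.savez(name+".npz",W=W,I=d["image"])
    if view: save(d,f"pics/{name}.png")
    return d,W
def fitc(P,r=None):
    """circle fit (robust) to Nx2 points"""
    from scipy.optimize import least_squares
    c0=np.r_[P.mean(0),r or .03]
    f=(lambda c:np.hypot(*(P-c[:2]).T)-(r or c[2]))
    return least_squares(f,c0,loss="soft_l1",f_scale=.001).x
E
python3 - <<'E'
from h import *
s=telemetry.state(); print(s["clock"],np.round(s["tool_pos"],3),np.round(s["orientation"],3),np.round(s["joint_positions"],2))
look("w1")
E
```

```text
clock: 1.4
tool_pos: [0.3612, 0.3204, 0.3812]
orientation: [-3.141, -0.0, 2.918]
ft_force: [0.4, 0.3, 0.6]
finger_gap: 0.0856
finger_force: 0.0
clock: 2.02
tool_pos: [0.455, 0.1993, 0.3811]
orientation: [3.141, -0.001, 2.918]
ft_force: [-0.1, 0.3, -0.4]
finger_gap: 0.0851
finger_force: 0.0
2.025 [0.455 0.199 0.381] [ 3.141e+00 -1.000e-03  2.918e+00] [-0.42  0.35 -0.12  1.71  0.05  1.09  0.79]
```

View pics/w1.png

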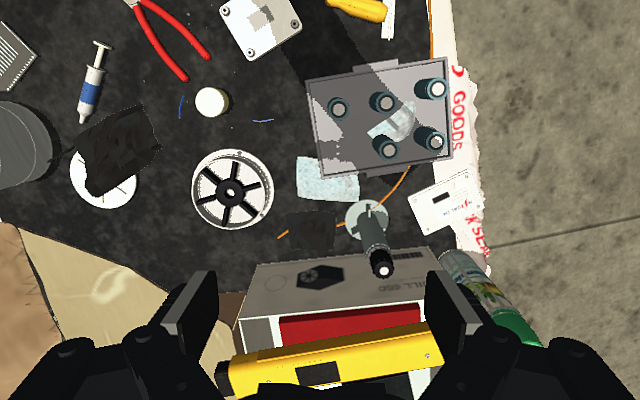

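The wrist view shows the canister at (232,190), cells at (338,108), (385,102), (432,88), (388,148) and (430,140), the holster and pin at (372,235), the disc at (103,178) under the dark sheet, and the cover at the left edge (10,145). Next I'll measure their positions.

Run:
```python
from h import *
D=np.load("w1.npz");W=D["W"];I=D["I"].astype(int)
ok=np.isfinite(W).all(-1)
print("cells")
m=(ok&(W[...,2]>.075)&(W[...,2]<.095)&(W[...,0]>.37)&(W[...,0]<.51)&(W[...,1]>.2)&(W[...,1]<.39)).astype(np.uint8)
n,l,st,c=cv2.connectedComponentsWithStats(m)
for i in range(1,n):
    if st[i,4]>60:
        P=W[l==i]; (x,y),r=cv2.minEnclosingCircle((P[:,:2]*1000).astype(np.float32)); print(st[i,4],np.round(np.median(P,0),4),np.round(x/1e3,4),np.round(y/1e3,4),round(r,1))
# canister wall top
C=np.array([.485,.056])
for k in range(2):
    d=np.hypot(*(W[...,:2]-C).transpose(2,0,1))
    mm=ok&(W[...,2]>.031)&(W[...,2]<.040)&(d>.045)&(d<.06)
    P=W[mm]; f=fitc(P[:,:2],.052); C=f[:2]
print("can",np.round(C,4),np.median(P[:,2]),len(P))
d=np.hypot(*(W[...,:2]-C).transpose(2,0,1)); a=np.arctan2(W[...,1]-C[1],W[...,0]-C[0])
mm=ok&(W[...,2]>.027)&(W[...,2]<.037)&(d>.026)&(d<.047)
fa=np.angle(np.mean(np.exp(6j*a[mm])))/6; print("fin angle deg mod60",np.degrees(fa),mm.sum(), np.median(W[mm][:,2]), "bays at",np.degrees(fa)+30)
dk=ok&(W[...,2]<.02)&(W[...,2]>.005)&(d>.026)&(d<.047)
print("floor angle", np.degrees(np.angle(np.mean(np.exp(6j*a[dk])))/6),dk.sum())
hb=ok&(d<.021)&(d>.009); print("hub c",np.median(W[hb],0))
# disc
S=(I.min(-1)>120)&ok&(W[...,2]>.006)&(W[...,2]<.02)&(np.hypot(W[...,0]-.42,W[...,1]+.1)<.09)
P=W[S];f=cv2.minEnclosingCircle((P[:,:2]*1000).astype(np.float32));print("disc plate",f,np.median(P[:,2]),S.sum())
# pin
p=ok&(np.hypot(W[...,0]-.577,W[...,1]-.245)<.04)&(W[...,2]>.14);P=W[p];print("pin",np.median(P,0),P.max(0),P.min(0))
t=P[P[:,2]>.157];print(len(t),np.median(t,0))
```

```text
cells
425 [0.4074 0.3485 0.0847] 0.4083 0.3493 13.1
402 [0.4099 0.2867 0.0847] 0.4103 0.2871 13.0
378 [0.4051 0.2317 0.0851] 0.4054 0.2315 12.9
393 [0.468  0.3381 0.0846] 0.4688 0.3391 13.2
352 [0.4658 0.2806 0.0848] 0.4669 0.2807 13.2
can [0.4892 0.0552] 0.03363231318153945 520
fin angle deg mod60 -26.879100738343265 403 0.03176871856952679 bays at 3.120899261656735
floor angle 3.4568023041884888 1531
hub c [0.48643652 0.05736587 0.02802089]
disc plate ((402.3463134765625, -119.701171875), 73.41149139404297) 0.013368802784435863 1323
pin [0.57667862 0.24088932 0.16479273] [0.59287707 0.25334818 0.16880945] [0.56914206 0.22954279 0.14017728]
369 [0.57858377 0.24106078 0.16567629]
```

```bash
cat >> h.py <<'E'
def canfit(W,C,v=True):
    ok=np.isfinite(W).all(-1)
    for k in range(12):
        d=np.hypot(*(W[...,:2]-C).transpose(2,0,1)); g=.006 if k<6 else .0035
        P=W[ok&(W[...,2]>.031)&(W[...,2]<.038)&(abs(d-.052)<g)]
        # equal weight per angle
        C=fitc(P[:,:2],.052)[:2]
    hubm=ok&(d<.0205)&(d>.0075)&(W[...,2]>.024)
    a=np.arctan2(W[...,1]-C[1],W[...,0]-C[0])
    b=ok&(W[...,2]<.02)&(W[...,2]>.005)&(d>.024)&(d<.049)
    ang=np.degrees(np.angle(np.mean(np.exp(6j*a[b])))/6)
    P=W[ok&(W[...,2]>.031)&(W[...,2]<.038)&(abs(d-.052)<.0035)]
    q=np.histogram(np.degrees(np.arctan2(*(P[:,:2]-C).T[::-1])),8,(-180,180))[0]
    bore=ok&(d<.012)&(W[...,2]<.022)
    print("can",np.round(C,4),"ang",round(ang,2),q,"borepts",bore.sum(),np.round(W[bore].mean(0),4))
    return C,ang
E
python3 - <<'E'
from h import *
W=np.load("w1.npz")["W"]; canfit(W,np.array([.487,.056]))
canfit(np.load("scene0.npz")["W"],np.array([.487,.056]));canfit(np.load("side0.npz")["W"],np.array([.487,.056]))
E
```

```text
can [0.4892 0.0553] ang 3.55 [57 66 67 63 50 49 60 60] borepts 55 [0.4915 0.0516 0.014 ]
can [0.4863 0.055 ] ang 29.28 [14 10 12 10 16 12 15 20] borepts 9 [0.4935 0.0514 0.0189]
can [0.4868 0.0575] ang -26.88 [ 9  8  6 10  8 11 16 10] borepts 8 [0.4886 0.0486 0.0188]
```

```bash
cat >> h.py <<'E'
def seg(*wps,step=.05,cur=None,yaw=None):
    """tool-frame shifts from the current (or given) pose through world waypoints"""
    s=telemetry.state(); p=np.array(s["tool_pos"] if cur is None else cur); y=s["orientation"][2] if yaw is None else yaw
    print("t",round(float(s["clock"]),1),"at",np.round(s["tool_pos"],4),"rpy",np.round(s["orientation"],3),"F",np.round(s["ft_force"],1),"gap",round(float(s["finger_gap"]),4))
    X=np.array([np.cos(y),np.sin(y)]);Y=np.array([np.sin(y),-np.cos(y)])
    for w in wps:
        d=np.array(w)-p; v=np.array([X@d[:2],Y@d[:2],-d[2]]); n=max(1,int(np.ceil(np.linalg.norm(v)/step)))
        print(np.round(w,4),"n",n,"each",np.round(v/n,4)); p=np.array(w)
E
python3 -m pendant '0 0 .12 0 0 0 1;0 0 .119 0 0 0 .06;0 0 0 0 0 0 .06;0 0 0 0 0 0 .06'
python3 - <<'E'
from h import *
seg((.4054,.2315,.15),(.4054,.2315,.05))
E
```

```text
clock: 2.58
tool_pos: [0.455, 0.1997, 0.3813]
orientation: [3.141, -0.0, 2.683]
ft_force: [0.6, 0.3, -0.7]
finger_gap: 0.0452
finger_force: 0.0
t 2.6 at [0.455  0.1997 0.3813] rpy [ 3.141 -0.     2.683] F [ 0.6  0.3 -0.7] gap 0.0452
[0.4054 0.2315 0.15  ] n 5 each [0.0117 0.0013 0.0463]
[0.4054 0.2315 0.05  ] n 2 each [0.   0.   0.05]
```

```bash
python3 -m pendant '0 0 0 .0117 .0013 .0463 .06;0 0 0 .0117 .0013 .0463 .06;0 0 0 .0117 .0013 .0463 .06;0 0 0 .0117 .0013 .0463 .06;0 0 0 .0117 .0013 .0463 .06;0 0 0 0 0 .035 .06;0 0 0 0 0 .035 .06;0 0 0 0 0 .03 .06;0 0 0 0 0 0 .06' && python3 -m pendant '0 0 0 0 0 0 -.6;0 0 0 0 0 0 -.6;0 0 0 0 0 0 -.6;0 0 0 0 0 0 -.6'
python3 - <<'E'
from h import *
look("w2")
seg((.4054,.2315,.15),(.5053,.0875,.15),(.5053,.0875,.045))
E
```

```text
clock: 3.7
tool_pos: [0.405, 0.2307, 0.0483]
orientation: [-3.139, -0.002, 2.681]
ft_force: [0.0, -0.6, 0.5]
finger_gap: 0.0452
finger_force: 0.0
clock: 4.2
tool_pos: [0.4067, 0.2313, 0.0508]
orientation: [3.14, 0.001, 2.679]
ft_force: [-0.1, -0.1, 6.8]
finger_gap: 0.0242
finger_force: 58.9
t 4.2 at [0.4067 0.2312 0.0508] rpy [3.140e+00 1.000e-03 2.679e+00] F [ 0.5 -0.2  6.6] gap 0.0249
[0.4054 0.2315 0.15  ] n 2 each [ 0.0006 -0.0002 -0.0496]
[0.5053 0.0875 0.15  ] n 4 each [-0.0384 -0.0211 -0.    ]
[0.5053 0.0875 0.045 ] n 3 each [0.    0.    0.035]
```

View pics/w2.png

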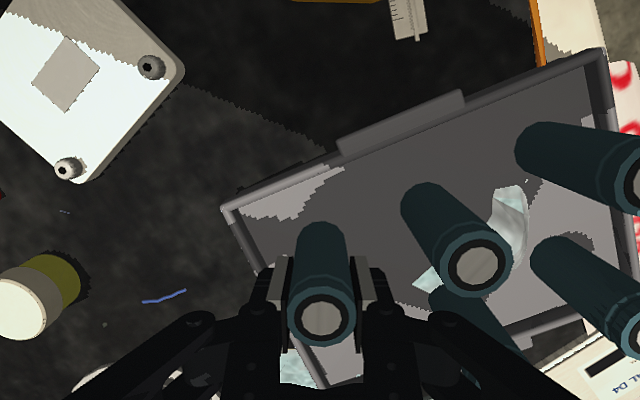

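The cell is gripped between the fingers at (320,313). I'll measure where it sits relative to the TCP and lift it.

```bash
cat >> h.py <<'E'
def topc(W,c,z,tol=.008,rad=.022):
    ok=np.isfinite(W).all(-1); d=np.hypot(W[...,0]-c[0],W[...,1]-c[1])
    m=(ok&(d<rad)&(abs(W[...,2]-z)<tol)).astype(np.uint8)
    n,l,st,_=cv2.connectedComponentsWithStats(m); i=1+np.argmax(st[1:,4]); P=W[l==i]
    (x,y),r=cv2.minEnclosingCircle((P[:,:2]*1000).astype(np.float32)); print("top",round(x/1e3,4),round(y/1e3,4),"r",round(r,1),"z",np.round(np.median(P[:,2]),4),len(P))
    return np.array([x,y])/1e3
E
python3 - <<'E'
from h import *
s=telemetry.state();p=np.array(s["tool_pos"]);y=s["orientation"][2]
c=topc(np.load("w2.npz")["W"],p[:2],.085,.006,.019); d=c-p[:2]
print("in tool x,y",d@[np.cos(y),np.sin(y)],d@[np.sin(y),-np.cos(y)])
E
python3 -m pendant '0 0 0 0 0 -.02 -.6;0 0 0 0 0 -.03 -.6;0 0 0 0 0 -.05 -.6;0 0 0 -.0384 -.0211 0 -.6;0 0 0 -.0384 -.0211 0 -.6;0 0 0 -.0384 -.0211 0 -.6;0 0 0 -.0384 -.0211 0 -.6;0 0 0 0 0 0 -.6;0 0 0 0 0 0 -.6'
python3 - <<'E'
from h import *
seg((.5053,.0875,.15),(.5053,.0875,.045))
s=telemetry.state();p=np.array(s["tool_pos"]);y=s["orientation"][2]
d,W=look("w3"); c=topc(W,p[:2],p[2]+.034,.006,.019); d=c-p[:2]
print("in tool x,y",d@[np.cos(y),np.sin(y)],d@[np.sin(y),-np.cos(y)])
canfit(W,np.array([.489,.055]))
E
```

```text
top 0.4062 0.2315 r 18.7 z 0.085 4994
in tool x,y 0.0005316991277710138 5.925103864963561e-06
clock: 5.38
tool_pos: [0.5053, 0.0871, 0.1499]
orientation: [3.141, -0.001, 2.679]
ft_force: [-0.6, 0.5, -0.8]
finger_gap: 0.0245
finger_force: 59.0
t 5.4 at [0.5053 0.0871 0.1499] rpy [ 3.141e+00 -1.000e-03  2.679e+00] F [-0.6  0.5 -0.8] gap 0.0245
[0.5053 0.0875 0.15  ] n 1 each [ 0.0001  0.0003 -0.0001]
[0.5053 0.0875 0.045 ] n 3 each [0.    0.    0.035]
top 0.5051 0.0872 r 18.9 z 0.184 4995
in tool x,y 0.00019929777402161115 9.72101146126546e-06
can [0.4894 0.0554] ang 2.77 [211 213 223  94  27 169 200 220] borepts 208 [0.4913 0.0525 0.0137]
```

View pics/w3.png

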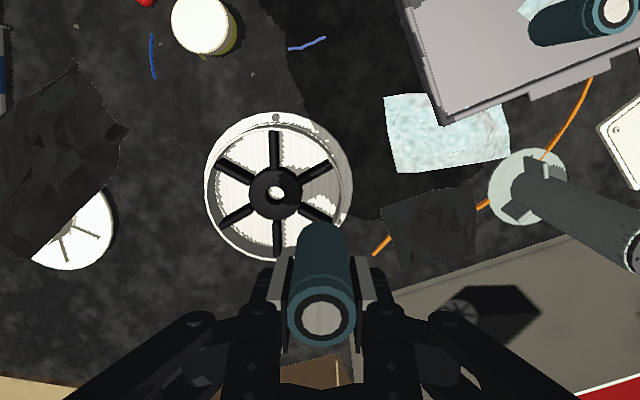

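The hub is at (275,190) with a fin running straight up and down in the image. The target bay is right of the hub, directly under the cell's column (320), so I'll lower it.

```bash
python3 -m pendant '0 0 0 0 .0005 .03 -.6;0 0 0 0 0 .03 -.6;0 0 0 0 0 .02 -.6;0 0 0 0 0 .01 -.6;0 0 0 0 0 .008 -.6;0 0 0 0 0 .004 -.6;0 0 0 0 0 .003 -.6;0 0 0 0 0 .002 -.6;0 0 0 0 0 0 -.6'
```

```text
clock: 6.55
tool_pos: [0.5062, 0.0872, 0.043]
orientation: [3.141, 0.0, 2.679]
ft_force: [0.6, -0.3, -1.0]
finger_gap: 0.0247
finger_force: 59.0
```

```bash
python3 -m pendant '0 0 0 0 0 0 -.3;0 0 0 0 0 0 0;0 0 0 0 0 0 .06;0 0 0 0 0 -.02 .06;0 0 0 0 0 -.04 .06;0 0 0 0 0 -.05 .06;0 0 0 0 0 0 .06'
python3 - <<'E'
from h import *
d,W=look("w4",view=False); topc(W,(.5056,.0875),.077,.006,.02); canfit(W,np.array([.489,.055]))
topc(W,(.4669,.2807),.085,.006,.022)
seg((.4669,.2807,.15),(.4669,.2807,.05))
seg((.4669,.2807,.15),(.4731,.0231,.15),(.4731,.0231,.045),cur=(.4669,.2807,.05))
E
```

```text
clock: 7.42
tool_pos: [0.5084, 0.0877, 0.156]
orientation: [3.137, 0.006, 2.678]
ft_force: [0.8, 0.2, -0.1]
finger_gap: 0.045
finger_force: 0.0
top 0.5049 0.0875 r 13.0 z 0.0769 1189
can [0.4891 0.0554] ang 4.46 [199 205 212 204 115 132 200 205] borepts 200 [0.4913 0.0525 0.0136]
top 0.4674 0.2811 r 13.6 z 0.0846 1270
t 7.5 at [0.507  0.0873 0.1542] rpy [3.139e+00 3.000e-03 2.679e+00] F [0.  0.5 0.3] gap 0.0452
[0.4669 0.2807 0.15  ] n 4 each [0.0306 0.0388 0.0011]
[0.4669 0.2807 0.05  ] n 2 each [0.   0.   0.05]
t 7.5 at [0.507  0.0873 0.1542] rpy [3.139e+00 3.000e-03 2.679e+00] F [0.  0.5 0.3] gap 0.0452
[0.4669 0.2807 0.15  ] n 2 each [ 0.    0.   -0.05]
[0.4731 0.0231 0.15  ] n 6 each [-0.0201 -0.038  -0.    ]
[0.4731 0.0231 0.045 ] n 3 each [0.    0.    0.035]
```

```bash
python3 -m pendant '0 0 0 .0302 .039 .001 .06;0 0 0 .0302 .039 .001 .06;0 0 0 .0302 .039 .001 .06;0 0 0 .0302 .039 0 .06;0 0 0 0 0 .04 .06;0 0 0 0 0 .04 .06;0 0 0 0 0 .02 .06;0 0 0 0 0 0 .06;0 0 0 0 0 0 .06' && python3 -m pendant '0 0 0 0 0 0 -.6;0 0 0 0 0 0 -.6;0 0 0 0 0 0 -.6;0 0 0 0 0 0 -.6'
python3 - <<'E'
from h import *
seg((.467,.2809,.15),(.4730,.0230,.15),(.4730,.0230,.045))
E
```

```text
clock: 8.6
tool_pos: [0.4675, 0.2807, 0.0498]
orientation: [-3.141, -0.0, 2.679]
ft_force: [0.2, 0.0, 0.6]
finger_gap: 0.0452
finger_force: 0.0
clock: 9.1
tool_pos: [0.4681, 0.281, 0.0508]
orientation: [3.14, 0.001, 2.679]
ft_force: [-0.4, 0.3, 6.4]
finger_gap: 0.0247
finger_force: 58.8
t 9.1 at [0.4681 0.281  0.0508] rpy [3.140e+00 1.000e-03 2.679e+00] F [-0.4  0.3  6.4] gap 0.0247
[0.467  0.2809 0.15  ] n 2 each [ 0.0005 -0.0003 -0.0496]
[0.473 0.023 0.15 ] n 6 each [-0.0201 -0.038  -0.    ]
[0.473 0.023 0.045] n 3 each [0.    0.    0.035]
```

```bash
python3 -m pendant '0 0 0 0 0 -.02 -.6;0 0 0 0 0 -.03 -.6;0 0 0 0 0 -.05 -.6;0 0 0 -.0201 -.038 0 -.6;0 0 0 -.0201 -.038 0 -.6;0 0 0 -.0201 -.038 0 -.6;0 0 0 -.0201 -.038 0 -.6;0 0 0 -.0201 -.038 0 -.6;0 0 0 -.0201 -.038 0 -.6;0 0 0 0 0 0 -.6' && python3 -m pendant '0 0 0 0 0 .03 -.6;0 0 0 0 0 .02 -.6;0 0 0 0 0 0 -.6;0 0 0 0 0 0 -.6'
```

```text
clock: 10.35
tool_pos: [0.4731, 0.0182, 0.1498]
orientation: [-3.139, 0.0, 2.671]
ft_force: [0.5, 0.2, -1.8]
finger_gap: 0.0246
finger_force: 59.1
clock: 10.85
tool_pos: [0.4741, 0.0235, 0.1003]
orientation: [3.141, 0.001, 2.68]
ft_force: [-0.2, 0.2, -0.6]
finger_gap: 0.0244
finger_force: 59.1
```

Run:
```python
from h import *
seg((.4730,.0230,.0428))
```

```text
t 10.8 at [0.4741 0.0235 0.1003] rpy [3.141e+00 1.000e-03 2.680e+00] F [-0.2  0.2 -0.6] gap 0.0244
[0.473  0.023  0.0428] n 2 each [ 0.0004 -0.0005  0.0288]
```

```bash
python3 -m pendant '0 0 0 .0008 -.001 .02 -.6;0 0 0 0 0 .018 -.6;0 0 0 0 0 .01 -.6;0 0 0 0 0 .005 -.6;0 0 0 0 0 .003 -.6;0 0 0 0 0 .0015 -.6;0 0 0 0 0 0 -.6' && python3 -m pendant '0 0 0 0 0 0 -.3;0 0 0 0 0 0 0;0 0 0 0 0 0 .06;0 0 0 0 0 -.02 .06;0 0 0 0 0 -.04 .06;0 0 0 0 0 -.05 .06;0 0 .15 0 0 0 .06;0 0 .15 0 0 0 .06;0 0 .15 0 0 0 .06;0 0 .15 0 0 0 .06' && python3 -m pendant '0 0 .15 0 0 0 .06;0 0 .15 0 0 0 .06;0 0 .145 0 0 0 .06;0 0 0 0 0 0 .06;0 0 0 0 0 0 .06'
python3 - <<'E'
from h import *
d,W=look("w5",view=False); topc(W,(.473,.023),.077,.006,.02);topc(W,(.505,.0875),.077,.006,.02)
seg((.4103,.2871,.15),(.4103,.2871,.05))
seg((.4103,.2871,.15),(.5251,.0575,.15),(.5251,.0575,.045),cur=(.4103,.2871,.05))
E
```

```text
clock: 11.72
tool_pos: [0.4728, 0.0223, 0.0428]
orientation: [3.141, 0.001, 2.679]
ft_force: [0.3, 0.4, 3.0]
finger_gap: 0.0246
finger_force: 59.6
clock: 12.98
tool_pos: [0.4724, 0.0223, 0.1523]
orientation: [-3.142, -0.0, 2.074]
ft_force: [-0.6, 0.7, 0.4]
finger_gap: 0.0454
finger_force: 0.0
clock: 13.6
tool_pos: [0.4724, 0.0224, 0.1522]
orientation: [-3.141, -0.0, 1.636]
ft_force: [0.3, 0.7, 0.3]
finger_gap: 0.0454
finger_force: 0.0
top 0.4716 0.0229 r 13.1 z 0.077 1217
top 0.5046 0.0873 r 13.0 z 0.0769 1491
t 13.7 at [0.4725 0.0224 0.1523] rpy [-3.142 -0.     1.636] F [0.1 0.9 0.6] gap 0.0454
[0.4103 0.2871 0.15  ] n 6 each [ 0.0447 -0.0075  0.0004]
[0.4103 0.2871 0.05  ] n 2 each [0.   0.   0.05]
t 13.7 at [0.4725 0.0224 0.1523] rpy [-3.142 -0.     1.636] F [0.1 0.9 0.6] gap 0.0454
[0.4103 0.2871 0.15  ] n 2 each [ 0.    0.   -0.05]
[0.5251 0.0575 0.15  ] n 6 each [-0.0394  0.0166 -0.    ]
[0.5251 0.0575 0.045 ] n 3 each [0.    0.    0.035]
```

```bash
python3 -m pendant '0 0 0 .0447 -.0075 0 .06;0 0 0 .0447 -.0075 0 .06;0 0 0 .0447 -.0075 0 .06;0 0 0 .0447 -.0075 0 .06;0 0 0 .0447 -.0075 0 .06;0 0 0 .0447 -.0075 0 .06;0 0 0 0 0 .04 .06;0 0 0 0 0 .04 .06;0 0 0 0 0 .022 .06;0 0 0 0 0 0 .06' && python3 -m pendant '0 0 0 0 0 0 .06;0 0 0 0 0 0 -.6;0 0 0 0 0 0 -.6;0 0 0 0 0 0 -.6;0 0 0 0 0 0 -.6'
python3 - <<'E'
from h import *
seg((.4105,.287,.15),(.5251,.0575,.15),(.5251,.0575,.045))
E
```

```text
clock: 14.9
tool_pos: [0.4098, 0.2865, 0.049]
orientation: [-3.139, 0.001, 1.635]
ft_force: [1.3, -0.4, 0.8]
finger_gap: 0.0451
finger_force: 0.0
clock: 15.52
tool_pos: [0.4113, 0.2876, 0.0515]
orientation: [3.14, -0.001, 1.634]
ft_force: [0.2, -0.3, 7.2]
finger_gap: 0.0247
finger_force: 58.6
t 15.5 at [0.4113 0.2876 0.0515] rpy [ 3.140e+00 -1.000e-03  1.634e+00] F [ 0.2 -0.3  7.2] gap 0.0247
[0.4105 0.287  0.15  ] n 2 each [-0.0003 -0.0004 -0.0493]
[0.5251 0.0575 0.15  ] n 6 each [-0.0394  0.0166 -0.    ]
[0.5251 0.0575 0.045 ] n 3 each [0.    0.    0.035]
```

```bash
python3 -m pendant '0 0 0 0 0 -.02 -.6;0 0 0 0 0 -.03 -.6;0 0 0 0 0 -.05 -.6;0 0 0 -.0394 .0166 0 -.6;0 0 0 -.0394 .0166 0 -.6;0 0 0 -.0394 .0166 0 -.6;0 0 0 -.0394 .0166 0 -.6;0 0 0 -.0394 .0166 0 -.6;0 0 0 -.0394 .0166 0 -.6;0 0 0 0 0 0 -.6' && python3 -m pendant '0 0 0 0 0 .03 -.6;0 0 0 0 0 .02 -.6;0 0 0 0 0 0 -.6;0 0 0 0 0 0 -.6'
python3 - <<'E'
from h import *
seg((.525,.0575,.0434))
E
```

```text
clock: 16.77
tool_pos: [0.5267, 0.0528, 0.151]
orientation: [3.139, 0.003, 1.627]
ft_force: [0.7, 1.2, -0.4]
finger_gap: 0.0246
finger_force: 59.0
clock: 17.27
tool_pos: [0.5252, 0.0581, 0.101]
orientation: [3.141, -0.0, 1.635]
ft_force: [0.5, 0.3, -0.3]
finger_gap: 0.0247
finger_force: 59.0
t 17.3 at [0.5252 0.0581 0.101 ] rpy [ 3.141 -0.     1.635] F [ 0.5  0.3 -0.3] gap 0.0247
[0.525  0.0575 0.0434] n 2 each [-0.0003 -0.0001  0.0288]
```

```bash
python3 -m pendant '0 0 0 -.0005 0 .02 -.6;0 0 0 0 0 .018 -.6;0 0 0 0 0 .01 -.6;0 0 0 0 0 .005 -.6;0 0 0 0 0 .003 -.6;0 0 0 0 0 .0015 -.6;0 0 0 0 0 0 -.6' && python3 -m pendant '0 0 0 0 0 0 -.3;0 0 0 0 0 0 0;0 0 0 0 0 0 .06;0 0 0 0 0 -.02 .06;0 0 0 0 0 -.04 .06;0 0 0 0 0 -.05 .06;0 0 0 0 0 0 .06;0 0 0 0 0 0 .06'
python3 - <<'E'
from h import *
d,W=look("w6",view=False); topc(W,(.525,.0575),.077,.006,.02);topc(W,(.505,.0875),.077,.006,.02)
seg((.4085,.3493,.15),(.4085,.3493,.05))
E
```

```text
clock: 18.15
tool_pos: [0.5253, 0.057, 0.0435]
orientation: [3.141, -0.0, 1.634]
ft_force: [-0.1, -1.0, 3.7]
finger_gap: 0.0249
finger_force: 59.5
clock: 19.15
tool_pos: [0.5246, 0.0571, 0.1525]
orientation: [-3.141, -0.0, 1.634]
ft_force: [-1.3, 0.5, -0.6]
finger_gap: 0.0452
finger_force: 0.0
top 0.5254 0.0574 r 13.1 z 0.077 1212
top 0.5051 0.0871 r 13.0 z 0.077 1346
t 19.2 at [0.5242 0.0571 0.1518] rpy [-3.14  -0.     1.634] F [-0.6  0.1 -0.5] gap 0.0451
[0.4085 0.3493 0.15  ] n 7 each [ 0.0427 -0.0139  0.0003]
[0.4085 0.3493 0.05  ] n 2 each [0.   0.   0.05]
```

```bash
python3 -m pendant '0 0 0 .05 -.0162 0 .06;0 0 0 .05 -.0162 0 .06;0 0 0 .05 -.0162 0 .06;0 0 0 .05 -.0162 0 .06;0 0 0 .05 -.0162 0 .06;0 0 0 .049 -.0162 0 .06;0 0 0 0 0 .04 .06;0 0 0 0 0 .04 .06;0 0 0 0 0 .022 .06;0 0 0 0 0 0 .06' && python3 -m pendant '0 0 0 0 0 0 .06;0 0 0 0 0 0 -.6;0 0 0 0 0 0 -.6;0 0 0 0 0 0 -.6;0 0 0 0 0 0 -.6'
python3 - <<'E'
from h import *
seg((.4085,.3493,.15),(.4530,.0530,.15))
E
```

```text
clock: 20.45
tool_pos: [0.4074, 0.3477, 0.0481]
orientation: [-3.137, 0.004, 1.634]
ft_force: [-0.3, 0.3, 0.6]
finger_gap: 0.045
finger_force: 0.0
clock: 21.08
tool_pos: [0.4096, 0.3496, 0.0517]
orientation: [3.14, -0.001, 1.634]
ft_force: [-1.2, -0.5, 6.7]
finger_gap: 0.0243
finger_force: 58.8
t 21.1 at [0.4096 0.3496 0.0517] rpy [ 3.140e+00 -1.000e-03  1.634e+00] F [-1.2 -0.5  6.7] gap 0.0243
[0.4085 0.3493 0.15  ] n 2 each [-0.0001 -0.0006 -0.0491]
[0.453 0.053 0.15 ] n 6 each [-0.0498  0.0043 -0.    ]
```

```bash
python3 -m pendant '0 0 0 0 0 -.02 -.6;0 0 0 0 0 -.03 -.6;0 0 0 0 0 -.05 -.6;0 0 0 -.0498 .0043 0 -.6;0 0 0 -.0498 .0043 0 -.6;0 0 0 -.0498 .0043 0 -.6;0 0 0 -.0498 .0043 0 -.6;0 0 0 -.0498 .0043 0 -.6;0 0 0 -.0498 .0043 0 -.6;0 0 0 0 0 0 -.6' && python3 -m pendant '0 0 0 0 0 0 -.6;0 0 0 0 0 .02 -.6;0 0 0 0 0 0 -.6;0 0 0 0 0 0 -.6'
python3 - <<'E'
from h import *
seg((.453,.053,.0436))
E
```

```text
clock: 22.32
tool_pos: [0.4542, 0.0476, 0.1512]
orientation: [3.141, 0.002, 1.625]
ft_force: [0.0, -0.1, -1.9]
finger_gap: 0.0246
finger_force: 59.0
clock: 22.82
tool_pos: [0.4538, 0.0538, 0.131]
orientation: [3.142, -0.0, 1.636]
ft_force: [-0.5, 0.6, -1.5]
finger_gap: 0.0245
finger_force: 59.0
t 22.8 at [0.4538 0.0538 0.131 ] rpy [ 3.142 -0.     1.636] F [-0.5  0.6 -1.5] gap 0.0245
[0.453  0.053  0.0436] n 2 each [-0.0004 -0.0004  0.0437]
```

```bash
python3 -m pendant '0 0 0 -.0008 -.0006 .03 -.6;0 0 0 0 0 .02 -.6;0 0 0 0 0 .018 -.6;0 0 0 0 0 .01 -.6;0 0 0 0 0 .005 -.6;0 0 0 0 0 .003 -.6;0 0 0 0 0 .0013 -.6;0 0 0 0 0 0 -.6' && python3 -m pendant '0 0 0 0 0 0 -.3;0 0 0 0 0 0 0;0 0 0 0 0 0 .06;0 0 0 0 0 -.02 .06;0 0 0 0 0 -.04 .06;0 0 0 0 0 -.05 .06;0 0 .15 0 0 0 .06;0 0 .15 0 0 0 .06;0 0 .15 0 0 0 .06;0 0 .15 0 0 0 .06' && python3 -m pendant '0 0 .15 0 0 0 .06;0 0 .15 0 0 0 .06;0 0 .15 0 0 0 .06;0 0 0 0 0 0 .06;0 0 0 0 0 0 .06'
python3 - <<'E'
from h import *
d,W=look("w7",view=False); topc(W,(.453,.053),.077,.006,.02)
seg((.4690,.3393,.15),(.4690,.3393,.05))
E
```

```text
clock: 23.82
tool_pos: [0.4534, 0.0519, 0.0438]
orientation: [3.141, -0.0, 1.634]
ft_force: [0.0, -1.2, -1.6]
finger_gap: 0.0244
finger_force: 59.1
clock: 25.08
tool_pos: [0.4531, 0.0519, 0.1535]
orientation: [-3.141, -0.0, 1.029]
ft_force: [-0.3, 0.1, 0.9]
finger_gap: 0.0452
finger_force: 0.0
clock: 25.7
tool_pos: [0.4532, 0.0519, 0.1535]
orientation: [-3.141, -0.0, 0.586]
ft_force: [-0.2, 0.7, 0.5]
finger_gap: 0.0454
finger_force: 0.0
top 0.4534 0.0517 r 13.1 z 0.077 1211
t 25.8 at [0.4532 0.0519 0.1535] rpy [-3.141 -0.     0.586] F [-0.1  0.   0.1] gap 0.0452
[0.469  0.3393 0.15  ] n 6 each [ 0.0287 -0.0385  0.0006]
[0.469  0.3393 0.05  ] n 2 each [0.   0.   0.05]
```

```bash
python3 -m pendant '0 0 0 .0287 -.0385 0 .06;0 0 0 .0287 -.0385 0 .06;0 0 0 .0287 -.0385 0 .06;0 0 0 .0287 -.0385 0 .06;0 0 0 .0287 -.0385 0 .06;0 0 0 .0287 -.0385 0 .06;0 0 0 0 0 .04 .06;0 0 0 0 0 .04 .06;0 0 0 0 0 .023 .06;0 0 0 0 0 0 .06' && python3 -m pendant '0 0 0 0 0 0 .06;0 0 0 0 0 0 -.6;0 0 0 0 0 0 -.6;0 0 0 0 0 0 -.6;0 0 0 0 0 0 -.6'
python3 - <<'E'
from h import *
seg((.4688,.339,.15),(.4693,.0853,.15))
E
```

```text
clock: 27.0
tool_pos: [0.4683, 0.3388, 0.049]
orientation: [-3.141, 0.004, 0.585]
ft_force: [0.1, -0.9, 1.5]
finger_gap: 0.0451
finger_force: 0.0
clock: 27.62
tool_pos: [0.4704, 0.34, 0.0518]
orientation: [-3.141, -0.002, 0.584]
ft_force: [-1.1, -0.2, 6.5]
finger_gap: 0.0247
finger_force: 58.6
t 27.6 at [0.4704 0.34   0.0518] rpy [-3.141e+00 -2.000e-03  5.840e-01] F [-1.1 -0.2  6.5] gap 0.0247
[0.4688 0.339  0.15  ] n 2 each [-0.0009 -0.     -0.0491]
[0.4693 0.0853 0.15  ] n 6 each [-0.0232  0.0353 -0.    ]
```

```bash
python3 -m pendant '0 0 0 0 0 -.02 -.6;0 0 0 0 0 -.03 -.6;0 0 0 0 0 -.05 -.6;0 0 0 -.0235 .0353 0 -.6;0 0 0 -.0235 .0353 0 -.6;0 0 0 -.0235 .0353 0 -.6;0 0 0 -.0235 .0353 0 -.6;0 0 0 -.0235 .0353 0 -.6;0 0 0 -.0235 .0353 0 -.6;0 0 0 0 0 0 -.6' && python3 -m pendant '0 0 0 0 0 0 -.6;0 0 0 0 0 .02 -.6;0 0 0 0 0 0 -.6;0 0 0 0 0 0 -.6'
python3 - <<'E'
from h import *
seg((.4693,.0853,.0438))
E
```

```text
clock: 28.88
tool_pos: [0.4688, 0.0809, 0.1512]
orientation: [3.14, 0.0, 0.576]
ft_force: [-0.3, 0.1, -1.1]
finger_gap: 0.0247
finger_force: 59.1
clock: 29.38
tool_pos: [0.4688, 0.0859, 0.1307]
orientation: [-3.141, -0.0, 0.585]
ft_force: [0.6, 0.1, -0.8]
finger_gap: 0.0245
finger_force: 59.1
t 29.4 at [0.4688 0.0859 0.1307] rpy [-3.141 -0.     0.585] F [ 0.6  0.1 -0.8] gap 0.0245
[0.4693 0.0853 0.0438] n 2 each [0.     0.0004 0.0435]
```

```bash
python3 -m pendant '0 0 0 0 .0008 .03 -.6;0 0 0 0 0 .02 -.6;0 0 0 0 0 .018 -.6;0 0 0 0 0 .01 -.6;0 0 0 0 0 .005 -.6;0 0 0 0 0 .003 -.6;0 0 0 0 0 .001 -.6;0 0 0 0 0 0 -.6' && python3 -m pendant '0 0 0 0 0 0 -.3;0 0 0 0 0 0 0;0 0 0 0 0 0 .06;0 0 0 0 0 -.02 .06;0 0 0 0 0 -.04 .06;0 0 0 0 0 -.05 .06;0 0 0 0 0 -.05 .06;0 0 0 0 0 -.05 .06;0 0 0 0 0 -.05 .06;0 0 0 0 0 0 .06'
python3 - <<'E'
from h import *
d,W=look("w8")
for k in (3.2,63.2,123.2,183.2,243.2): topc(W,(.489+.036*np.cos(np.radians(k)),.055+.036*np.sin(np.radians(k))),.077,.006,.018)
canfit(W,np.array([.489,.055]))
seg((.489,.055,.3))
E
```

```text
clock: 30.38
tool_pos: [0.4694, 0.0845, 0.0438]
orientation: [3.141, -0.001, 0.584]
ft_force: [-1.0, -0.4, 0.3]
finger_gap: 0.0247
finger_force: 59.3
clock: 31.62
tool_pos: [0.4712, 0.0843, 0.3067]
orientation: [3.139, -0.007, 0.584]
ft_force: [-0.1, 0.1, -0.2]
finger_gap: 0.0451
finger_force: 0.0
top 0.5248 0.0571 r 12.9 z 0.077 476
top 0.505 0.0865 r 13.0 z 0.077 494
top 0.4684 0.0833 r 12.9 z 0.0771 457
top 0.4532 0.0515 r 13.1 z 0.0771 443
top 0.4714 0.0226 r 12.9 z 0.0771 439
can [0.4885 0.0544] ang -12.94 [24 25 79 79 85 87 72 63] borepts 97 [0.4879 0.0522 0.0131]
t 31.7 at [0.4697 0.0847 0.3047] rpy [ 3.141e+00 -3.000e-03  5.840e-01] F [ 0.6  0.3 -0.5] gap 0.0456
[0.489 0.055 0.3  ] n 1 each [-0.0002  0.0354  0.0047]
```

View pics/w8.png

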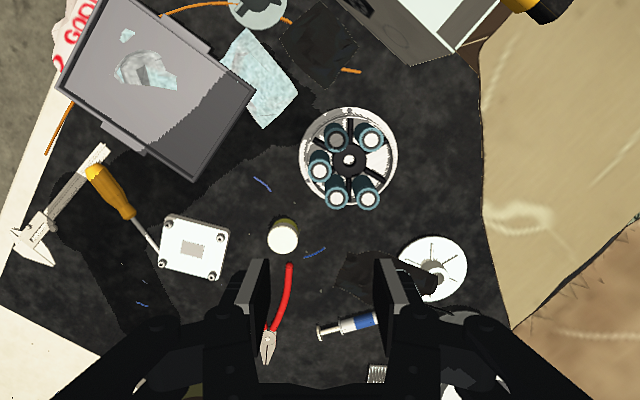

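All five cells stand in their bays, at about (336,137), (370,137), (319,170), (336,197) and (368,198), with one bay empty. The disc is at (433,268) with the dark crumpled sheet over its left side. I'll compute its geometry from this view.

Run:
```python
from h import *
s=telemetry.state();print(np.round(s["joint_positions"],2))
D=np.load("w8.npz");W=D["W"];I=D["I"]
for p in [(433,268),(420,250),(450,250),(455,285),(435,297),(403,258),(425,278),(400,275),(380,262),(360,270),(466,265),(432,237),(410,290),(440,265),(428,285)]: print(p,np.round(W[p[1],p[0]],3),I[p[1],p[0]])
im=I[200:330,320:500,::-1]; cv2.imwrite("pics/c8.png",cv2.resize(im,None,fx=4,fy=4,interpolation=cv2.INTER_CUBIC))
```

```text
[-0.76  0.49  0.76  1.92 -0.43  0.89 -0.77]
(433, 268) [ 0.435 -0.114  0.035] [232 243 240]
(420, 250) [ 0.441 -0.096  0.012] [248 252 251]
(450, 250) [ 0.463 -0.129  0.014] [248 252 250]
(455, 285) [ 0.426 -0.169  0.013] [248 252 250]
(435, 297) [nan nan nan] [248 252 250]
(403, 258) [ 0.419 -0.083  0.015] [252 255 254]
(425, 278) [ 0.433 -0.084  0.088] [40 42 40]
(400, 275) [0.495 0.061 0.321] [15 17 17]
(380, 262) [0.494 0.07  0.317] [47 47 44]
(360, 270) [ 0.394 -0.023  0.071] [33 31 29]
(466, 265) [ 0.458 -0.163  0.012] [255 255 255]
(432, 237) [ 0.464 -0.098  0.011] [244 252 245]
(410, 290) [0.495 0.06  0.331] [14 16 16]
(440, 265) [ 0.442 -0.122  0.03 ] [117 114  98]
(428, 285) [ 0.429 -0.089  0.093] [32 30 28]
```

View pics/c8.png

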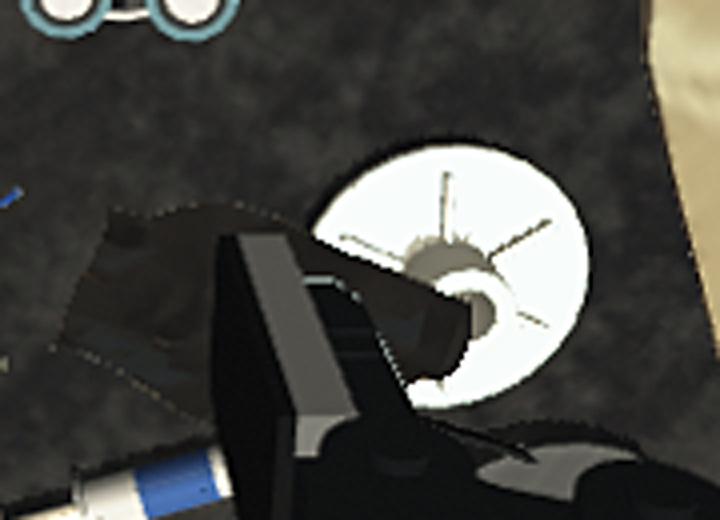

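Run:
```python
from h import *
A=[];Dp=[]
for n in ("w1","w3","w5","w8","side0"):
    D=np.load(n+".npz");W=D["W"].reshape(-1,3);I=D["I"].reshape(-1,3).astype(int)
    r=np.isfinite(W).all(1)&(W[:,0]>.32)&(W[:,0]<.5)&(W[:,1]>-.2)&(W[:,1]<.02)
    m=r&(W[:,2]>.02)&(W[:,2]<.14)&(I.max(1)<90); A.append(W[m])
    p=r&(abs(W[:,2]-.013)<.005)&(I.min(1)>150)&(W[:,0]>.37)&(W[:,1]<-.05); Dp.append(W[p]); print(n,m.sum(),p.sum())
A=np.vstack(A);Dp=np.vstack(Dp)
# height map of sheet, 1cm cells : max z(mm)
for y in np.arange(0,-.17,-.01):
    print(f"{y:.2f}",*["%4s"%(int(1000*A[q][:,2].min()).__str__()+"") if (q:=(abs(A[:,0]-x)<.005)&(abs(A[:,1]-y)<.005)).sum()>2 else "   ." for x in np.arange(.34,.48,.01)],"|",*["%4d"%int(1000*A[q][:,2].max()) if (q:=(abs(A[:,0]-x)<.005)&(abs(A[:,1]-y)<.005)).sum()>2 else "   ." for x in np.arange(.34,.48,.01)])
c=Dp[:,:2]; h=cv2.convexHull((c*1000).astype(np.float32))[:,0]/1000
from scipy.optimize import least_squares
f=least_squares(lambda q:np.hypot(*(h-q).T)-.0495,[.43,-.12],loss="soft_l1",f_scale=.0005); print("disc",f.x,np.round(np.hypot(*(h-f.x).T)*1000,1))
W=np.load("w8.npz")["W"];I=np.load("w8.npz")["I"].astype(int); m=np.isfinite(W).all(-1)&(abs(W[...,2]-.037)<.004)&(I.min(-1)>150)&(abs(W[...,0]-.43)<.05)&(abs(W[...,1]+.12)<.04)
P=W[m][:,:2]; print("collar top pts",len(P),P.min(0),P.max(0))
```

```text
w1 6577 1206
w3 16672 2937
w5 6016 2603
w8 2630 1977
side0 685 163
0.00    .    .    .    .   59   65   58    .    .    .    .    .    .    . |    .    .    .    .   68   71   72    .    .    .    .    .    .    .
-0.01    .   44   43   47   52   64   56   57    .    .    .    .    .    . |    .   49   49   56   68   71   73   63    .    .    .    .    .    .
-0.02   28   32   42   47   55   61   58   52   53    .    .    .    .    . |   33   50   51   60   70   76   78   66   55    .    .    .    .    .
-0.03   25   29   44   47   57   67   60   53   50    .    .    .    .    . |   32   50   51   60   74   77   77   69   57    .    .    .    .    .
-0.04   25   29   43   47   56   64   62   52   48   54    .    .    .    . |   32   49   51   60   71   75   71   70   64   55    .    .    .    .
-0.05   27   31   45   45   57   63   63   60   51   54    .    .    .    . |   33   48   51   61   71   69   75   74   72   72    .    .    .    .
-0.06   30   30   39   46   56   62   64   65   63   64    .    .    .    . |   39   42   52   60   71   70   72   83   86   81    .    .    .    
[... 1087 characters left out ...]
.    .    .    .    .  130 |    .    .    .    .    .    .    .    .    .    .    .    .    .  135
-0.15    .    .    .    .    .    .    .    .    .    .    .    .  128  131 |    .    .    .    .    .    .    .    .    .    .    .    .  135  134
-0.16    .    .    .    .    .    .    .    .    .    .    .  131  128    . |    .    .    .    .    .    .    .    .    .    .    .  134  134    .
disc [ 0.42517216 -0.12575356] [49.5 49.4 49.3 49.3 49.3 49.3 49.3 49.3 49.3 49.7 49.4 49.4 49.4 49.6
 49.8 49.5 49.6 54.5 52.5 52.3 51.3 47.6 47.9 48.2 48.6 49.1 50.1 49.6
 49.8 50.5 50.3 49.9 50.2 50.2 49.5 50.1 49.6 49.6 49.5 49.4]
collar top pts 176 [ 0.41340808 -0.14215016] [ 0.44188793 -0.10985956]
```

The disc's centre fits at (0.425,-0.126). The tilted dark sheet hangs at z 0.03–0.09 over its edge. I'll probe gently with shut fingers at (0.39,-0.04) to find out whether the sheet is solid.

Run:
```python
from h import *
p=np.array(telemetry.state()["tool_pos"])
seg((.39,-.04,.305),(.39,-.04,.1),(.39,-.04,.07),yaw=.584-.0+.0)
```

```text
t 31.7 at [0.4697 0.0847 0.3047] rpy [ 3.141e+00 -3.000e-03  5.840e-01] F [ 0.6  0.3 -0.5] gap 0.0456
[ 0.39  -0.04   0.305] n 3 each [-0.0451  0.02   -0.0001]
[ 0.39 -0.04  0.1 ] n 5 each [0.    0.    0.041]
[ 0.39 -0.04  0.07] n 1 each [0.   0.   0.03]
```

```bash
python3 -m pendant '0 0 0 -.0451 .02 0 -1;0 0 0 -.0451 .02 0 -1;0 0 0 -.0451 .02 0 -1;0 0 0 0 0 .05 -1;0 0 0 0 0 .05 -1;0 0 0 0 0 .05 -1;0 0 0 0 0 .04 -1;0 0 0 0 0 .01 -1;0 0 0 0 0 .01 -1;0 0 0 0 0 0 -1' && python3 -m pendant '0 0 0 0 0 .008 -1;0 0 0 0 0 .008 -1;0 0 0 0 0 0 -1' && python3 -m pendant '0 0 0 0 0 .008 -1;0 0 0 0 0 .008 -1;0 0 0 0 0 0 -1'
python3 - <<'E'
from h import *
seg((.39,-.04,.06))
d,W=look("side1","side"); 
im=d["image"][150:260,270:400,::-1]; cv2.imwrite("pics/side1c.png",cv2.resize(im,None,fx=5,fy=5,interpolation=cv2.INTER_CUBIC))
E
```

```text
clock: 32.92
tool_pos: [0.3877, -0.0401, 0.0923]
orientation: [-3.138, 0.003, 0.583]
ft_force: [-0.2, 0.5, -0.1]
finger_gap: -0.0001
finger_force: 0.0
clock: 33.3
tool_pos: [0.3917, -0.0404, 0.0798]
orientation: [-3.139, 0.004, 0.583]
ft_force: [0.5, -0.1, -0.3]
finger_gap: -0.0001
finger_force: 0.0
clock: 33.67
tool_pos: [0.3967, -0.0409, 0.0688]
orientation: [-3.133, 0.011, 0.583]
ft_force: [0.6, -0.9, -0.1]
finger_gap: -0.0002
finger_force: 0.0
t 33.7 at [ 0.3967 -0.0409  0.0688] rpy [-3.133  0.011  0.583] F [ 0.6 -0.9 -0.1] gap -0.0002
[ 0.39 -0.04  0.06] n 1 each [-0.0051 -0.0045  0.0088]
```

View pics/side1c.png

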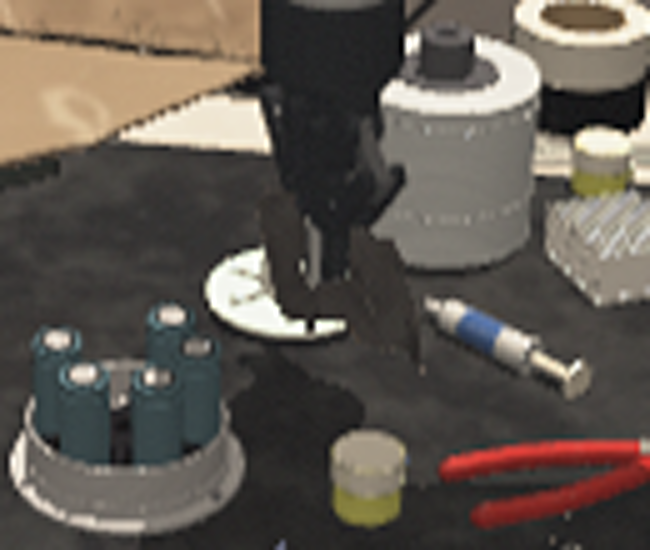

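The fingertips are at the sheet's level with no force, but this spot is at the inner reach limit. I'll probe again at (0.43,-0.085), where the sheet is 0.085–0.095 high.

```bash
python3 -m pendant '0 0 0 0 0 -.05 -1;0 0 0 0 0 -.03 -1;0 0 0 0 0 0 -1;0 0 0 .009 .0585 0 -1;0 0 0 0 0 0 -1;0 0 0 0 0 0 -1'
python3 - <<'E'
from h import *
seg((.43,-.085,.1),(.43,-.085,.06))
E
```

```text
clock: 34.48
tool_pos: [0.4364, -0.0847, 0.1436]
orientation: [-3.131, 0.013, 0.584]
ft_force: [-1.0, 0.4, -0.2]
finger_gap: 0.0001
finger_force: 0.0
t 34.5 at [ 0.4364 -0.0847  0.1436] rpy [-3.131  0.013  0.584] F [-1.   0.4 -0.2] gap 0.0001
[ 0.43  -0.085  0.1  ] n 1 each [-0.0055 -0.0032  0.0436]
[ 0.43  -0.085  0.06 ] n 1 each [0.   0.   0.04]
```

```bash
python3 -m pendant '0 0 0 -.005 -.003 .035 -1;0 0 0 0 0 .01 -1;0 0 0 0 0 0 -1' && python3 -m pendant '0 0 0 0 0 .01 -1;0 0 0 0 0 0 -1' && python3 -m pendant '0 0 0 0 0 .01 -1;0 0 0 0 0 .01 -1;0 0 0 0 0 0 -1'
cat >> h.py <<'E'
def level(yaw=None):
    from scipy.spatial.transform import Rotation as R
    o=telemetry.state()["orientation"]; y=o[2] if yaw is None else yaw
    v=(R.from_euler("xyz",o).inv()*R.from_euler("xyz",[np.pi,0,y])).as_rotvec(); print("turn",np.round(v,4)); return v
E
python3 - <<'E'
from h import *
level(); d,W=look("w9",view=False); D=d["image"]
ok=np.isfinite(W).all(-1)
im=np.hstack([cv2.resize(D[...,::-1],(480,300)),cv2.resize(get_image("side")["image"][150:240,290:380,::-1],(300,300))]);cv2.imwrite("pics/w9.png",im)
E
```

```text
clock: 34.85
tool_pos: [0.4292, -0.0843, 0.0988]
orientation: [-3.13, 0.013, 0.585]
ft_force: [-0.7, 0.7, -0.1]
finger_gap: 0.0002
finger_force: 0.0
clock: 35.1
tool_pos: [0.4303, -0.0848, 0.0896]
orientation: [-3.132, 0.012, 0.585]
ft_force: [0.1, -0.3, 0.1]
finger_gap: 0.0001
finger_force: 0.0
clock: 35.48
tool_pos: [0.4302, -0.0851, 0.0698]
orientation: [-3.133, 0.012, 0.585]
ft_force: [0.6, -0.2, 0.3]
finger_gap: 0.0
finger_force: 0.0
turn [-0.0091  0.0118 -0.0001]
```

View pics/w9.png

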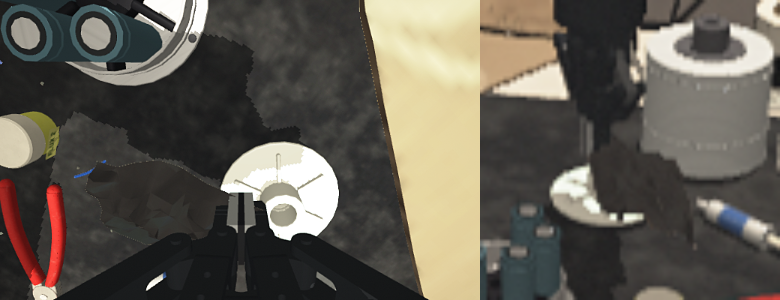

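The tip is at z 0.070, below where the sheet was, with no force, so the sheet offers no resistance. The collar now shows clearly at (282,205). I'll refine its position, go up and level the tool.

```bash
python3 -m pendant '-.0091 .0118 0 0 0 -.04 0;0 0 -.15 0 0 -.05 .2;0 0 -.067 0 0 -.02 .2;0 0 0 0 0 0 .2;0 0 0 0 0 0 .2'
python3 - <<'E'
from h import *
from scipy.optimize import least_squares
D=np.load("w9.npz");W=D["W"];I=D["I"].astype(int);ok=np.isfinite(W).all(-1)
reg=(np.hypot(W[...,0]-.425,W[...,1]+.126)<.06)&ok&(I.min(-1)>100)
P=W[reg&(abs(W[...,2]-.013)<.004)][:,:2]; h=cv2.convexHull((P*1000).astype(np.float32))[:,0]/1000
f=least_squares(lambda q:np.hypot(*(h-q).T)-.0495,[.425,-.126],loss="soft_l1",f_scale=.0005); print("plate",f.x,len(P))
P=W[reg&(abs(W[...,2]-.037)<.003)][:,:2]; h=cv2.convexHull((P*1000).astype(np.float32))[:,0]/1000
g=least_squares(lambda q:np.hypot(*(h-q).T)-.017,f.x,loss="soft_l1",f_scale=.0005); print("collar",g.x,len(P))
level(); seg((f.x[0],f.x[1],.1),(f.x[0],f.x[1],.018))
d,W=look("w10",view=False);I=d["image"].astype(int);ok=np.isfinite(W).all(-1)
reg=(np.hypot(W[...,0]-.425,W[...,1]+.126)<.06)&ok&(I.min(-1)>100)
P=W[reg&(abs(W[...,2]-.013)<.004)][:,:2]; h=cv2.convexHull((P*1000).astype(np.float32))[:,0]/1000
f=least_squares(lambda q:np.hypot(*(h-q).T)-.0495,[.425,-.126],loss="soft_l1",f_scale=.0005); print("plate",f.x,len(P))
Q=W[ok&(W[...,2]>.1)&(I[...,0]>I[...,2]+25)&(W[...,0]<.56)&(W[...,1]<0)]
q=Q[np.argsort(np.hypot(Q[:,0]-.425,Q[:,1]+.126))[:5]];print("cardboard nearest",q)
E
```

```text
clock: 36.2
tool_pos: [0.4307, -0.085, 0.1793]
orientation: [3.142, 0.0, 0.801]
ft_force: [-0.6, 0.1, -0.3]
finger_gap: 0.0511
finger_force: 0.0
plate [ 0.42497646 -0.12626565] 9936
collar [ 0.42541343 -0.12536146] 1449
turn [0.0001 0.0001 0.    ]
t 36.2 at [ 0.4307 -0.085   0.1793] rpy [3.142 0.    0.801] F [-0.6  0.1 -0.3] gap 0.0511
[ 0.425  -0.1263  0.1   ] n 2 each [-0.0168  0.0123  0.0397]
[ 0.425  -0.1263  0.018 ] n 2 each [0.    0.    0.041]
plate [ 0.42488894 -0.12607071] 5163
cardboard nearest [[ 0.45510293 -0.12557936  0.23462766]
 [ 0.45516189 -0.12533261  0.23404398]
 [ 0.4552142  -0.12555289  0.23271921]
 [ 0.4552301  -0.12561701  0.23429384]
 [ 0.45525795 -0.12496791  0.23356191]]
```

```bash
python3 - <<'E'
from h import *
for n in ("w9","w8"):
    D=np.load(n+".npz");W=D["W"];I=D["I"].astype(int);ok=np.isfinite(W).all(-1)
    Q=W[ok&(W[...,2]>.02)&(W[...,2]<.22)&(I[...,0]>180)&(I[...,0]>I[...,2]+35)&(W[...,1]<-.02)&(W[...,0]>.42)]
    d=np.hypot(Q[:,0]-.425,Q[:,1]+.126); 
    for z in (.02,.08,.12,.16,.2):
        m=abs(Q[:,2]-z)<.02
        if m.sum(): i=np.argmin(np.where(m,d,9)); print(n,z,np.round(Q[i],3),round(d[i],3))
E
python3 -m pendant '0 0 0 -.0168 .0123 .03 .2;0 0 0 -.0168 .0123 .02 .2;0 0 0 0 0 .02 .2;0 0 0 0 0 0 .2'
```

```text
w9 0.12 [ 0.467 -0.144  0.135] 0.046
w9 0.16 [ 0.473 -0.126  0.149] 0.048
w8 0.12 [ 0.464 -0.15   0.135] 0.046
w8 0.16 [ 0.462 -0.171  0.14 ] 0.059
w8 0.2 [ 0.448 -0.239  0.18 ] 0.115
clock: 36.75
tool_pos: [0.4239, -0.1266, 0.1081]
orientation: [-3.138, 0.002, 0.8]
ft_force: [-0.2, -0.3, 0.7]
finger_gap: 0.051
finger_force: 0.0
```

```bash
python3 -m pendant '0 0 -.15 0 0 -.02 .2;0 0 -.15 0 0 0 .2;0 0 -.15 0 0 0 .2;0 0 -.15 0 0 0 .2;0 0 -.15 0 0 0 .2;0 0 -.15 0 0 0 .2;0 0 -.15 0 0 0 .2;0 0 -.15 0 0 0 .2;0 0 -.15 0 0 0 .2;0 0 -.15 0 0 0 .2' && python3 -m pendant '0 0 -.15 0 0 0 .2;0 0 -.15 0 0 0 .2;0 0 -.15 0 0 0 .2;0 0 0 0 0 0 .2;0 0 0 0 0 0 .2'
python3 - <<'E'
from h import *
level(); seg((.425,-.1262,.06),(.425,-.1262,.018)); print(np.round(telemetry.state()["joint_positions"],2))
E
```

```text
clock: 38.0
tool_pos: [0.4252, -0.1266, 0.1299]
orientation: [-3.141, 0.001, 2.306]
ft_force: [0.0, -0.2, -0.1]
finger_gap: 0.0512
finger_force: 0.0
clock: 38.62
tool_pos: [0.4253, -0.1267, 0.1298]
orientation: [-3.141, 0.001, 2.749]
ft_force: [-0.1, 0.2, 0.9]
finger_gap: 0.0516
finger_force: 0.0
turn [-0.0009  0.0007 -0.    ]
t 38.6 at [ 0.4253 -0.1267  0.1298] rpy [-3.141e+00  1.000e-03  2.749e+00] F [-0.1  0.2  0.9] gap 0.0516
[ 0.425  -0.1262  0.06  ] n 2 each [0.0002 0.0002 0.0349]
[ 0.425  -0.1262  0.018 ] n 1 each [0.    0.    0.042]
[ 0.21  0.65 -0.03  2.2   0.07  0.29  1.29]
```

```bash
python3 -m pendant '0 0 0 .0005 .0005 .03 .2;0 0 0 0 0 .03 .2;0 0 0 0 0 .02 .2;0 0 0 0 0 .01 .2;0 0 0 0 0 .01 .2;0 0 0 0 0 .005 .2;0 0 0 0 0 0 .2;0 0 0 0 0 0 .2'
python3 - <<'E'
from h import *
level(); seg((.425,-.1262,.018)); print(np.round(telemetry.state()["joint_positions"],2))
E
```

```text
clock: 39.62
tool_pos: [0.4285, -0.1272, 0.028]
orientation: [-3.14, -0.005, 2.751]
ft_force: [0.0, -0.5, 0.1]
finger_gap: 0.0513
finger_force: 0.0
turn [-0.0012 -0.0054  0.    ]
t 39.6 at [ 0.4285 -0.1272  0.028 ] rpy [-3.14  -0.005  2.751] F [ 0.  -0.5  0.1] gap 0.0513
[ 0.425  -0.1262  0.018 ] n 1 each [ 0.0036 -0.0005  0.01  ]
[ 0.19  0.88 -0.01  2.23  0.25  0.04  1.12]
```

Joint 6 is at its limit here. I'll go up and turn the tool the other way, so the elbow swings out and frees the wrist.

```bash
python3 -m pendant '0 0 0 0 0 -.05 .2;0 0 0 0 0 -.05 .2;0 0 .17 0 0 0 .2;0 0 .17 0 0 0 .2;0 0 .17 0 0 0 .2;0 0 .17 0 0 0 .2;0 0 .17 0 0 0 .2;0 0 .17 0 0 0 .2;0 0 .17 0 0 0 .2;0 0 .17 0 0 0 .2' && python3 -m pendant '0 0 .17 0 0 0 .2;0 0 0 0 0 0 .2;0 0 0 0 0 0 .2'
python3 - <<'E'
from h import *
level(); seg((.420,-.1245,.08),(.420,-.1245,.018)); print(np.round(telemetry.state()["joint_positions"],2))
E
```

```text
clock: 40.88
tool_pos: [0.4289, -0.127, 0.128]
orientation: [-3.136, -0.001, 1.385]
ft_force: [-0.1, -0.1, 1.0]
finger_gap: 0.0513
finger_force: 0.0
clock: 41.25
tool_pos: [0.429, -0.1271, 0.1278]
orientation: [-3.136, 0.001, 1.224]
ft_force: [-0.6, -0.1, -0.1]
finger_gap: 0.0514
finger_force: 0.0
turn [-0.0058  0.0006 -0.    ]
t 41.2 at [ 0.429  -0.1271  0.1278] rpy [-3.136e+00  1.000e-03  1.224e+00] F [-0.6 -0.1 -0.1] gap 0.0514
[ 0.42   -0.1245  0.08  ] n 1 each [-0.0006 -0.0093  0.0478]
[ 0.42   -0.1245  0.018 ] n 2 each [0.    0.    0.031]
[ 0.05  0.68  0.21  2.19 -0.43  0.32  0.28]
```

```bash
python3 -m pendant '0 0 -.17 0 0 0 .2;0 0 -.17 0 0 0 .2;0 0 -.17 0 0 0 .2;0 0 -.17 0 0 0 .2;0 0 -.17 0 0 0 .2;0 0 -.17 0 0 0 .2;0 0 -.17 0 0 0 .2;0 0 -.17 0 0 0 .2;0 0 -.17 0 0 0 .2;0 0 0 0 0 0 .2'
python3 - <<'E'
from h import *
level(); seg((.425,-.1262,.08),(.425,-.1262,.018)); print(np.round(telemetry.state()["joint_positions"],2))
E
```

```text
clock: 42.5
tool_pos: [0.429, -0.1274, 0.1277]
orientation: [-3.141, -0.006, 2.751]
ft_force: [-0.9, 0.3, 0.2]
finger_gap: 0.0507
finger_force: 0.0
turn [-0.0005 -0.0057  0.    ]
t 42.5 at [ 0.429  -0.1274  0.1277] rpy [-3.141 -0.006  2.751] F [-0.9  0.3  0.2] gap 0.0507
[ 0.425  -0.1262  0.08  ] n 1 each [ 0.0041 -0.0005  0.0477]
[ 0.425  -0.1262  0.018 ] n 2 each [0.    0.    0.031]
[ 0.26  0.66 -0.11  2.18  0.22  0.32  1.13]
```

```bash
python3 -m pendant '0 .04 0 .004 -.0005 0 .2;0 0 0 -.002 0 .04 .2;0 0 0 -.0015 0 .03 .2;0 0 0 -.001 0 .02 .2;0 0 0 -.0005 0 .01 .2;0 0 0 -.0005 0 .009 .2;0 0 0 0 0 0 .2;0 0 0 0 0 0 .2'
python3 - <<'E'
from h import *
level(); seg((.425,-.1262,.018)); print(np.round(telemetry.state()["joint_positions"],2))
E
```

```text
clock: 43.5
tool_pos: [0.4258, -0.1265, 0.019]
orientation: [-3.141, -0.045, 2.751]
ft_force: [0.2, 0.7, 0.0]
finger_gap: 0.0509
finger_force: 0.0
turn [-0.0009 -0.0451  0.    ]
t 43.5 at [ 0.4258 -0.1265  0.019 ] rpy [-3.141 -0.045  2.751] F [0.2 0.7 0. ] gap 0.0509
[ 0.425  -0.1262  0.018 ] n 1 each [ 0.0009 -0.      0.001 ]
[ 0.22  0.9  -0.04  2.2   0.26  0.09  1.11]
```

Reached. Now I'll grip the collar and lift.

```bash
python3 -m pendant '0 0 0 0 0 0 -.5;0 0 0 0 0 0 -.5;0 0 0 0 0 0 -.5;0 0 0 0 0 0 -.5;0 0 0 .0005 0 -.01 -.5;0 0 0 .001 0 -.03 -.5;0 0 0 .002 0 -.05 -.5;0 0 0 .002 0 -.04 -.5;0 0 0 0 0 0 -.5;0 0 0 0 0 0 -.5'
python3 - <<'E'
from h import *
level(); seg((.4891,.0552,.15),(.4891,.0552,.09)); 
d,W=look("w11");I=d["image"].astype(int);ok=np.isfinite(W).all(-1)
s=telemetry.state();p=np.array(s["tool_pos"])
m=ok&(I.min(-1)>90)&(np.hypot(W[...,0]-p[0],W[...,1]-p[1])<.055)&(W[...,2]>p[2]-.03)&(W[...,2]<p[2]+.005)
P=W[m]; A=np.c_[P[:,:2],np.ones(len(P))]; 
from scipy.optimize import least_squares
q=least_squares(lambda a:A@a-P[:,2],[0,0,p[2]],loss="soft_l1",f_scale=.001).x; print("plate slope",q[:2],"z at tcp",q@[p[0],p[1],1],len(P))
E
```

```text
clock: 44.75
tool_pos: [0.4256, -0.1265, 0.1485]
orientation: [-3.14, -0.046, 2.751]
ft_force: [-0.5, 0.4, -1.9]
finger_gap: 0.0309
finger_force: 59.7
turn [-0.0013 -0.0462  0.    ]
t 44.8 at [ 0.4256 -0.1265  0.1485] rpy [-3.14  -0.046  2.751] F [-0.5  0.4 -1.9] gap 0.0309
[0.4891 0.0552 0.15  ] n 4 each [ 0.0026  0.0481 -0.0004]
[0.4891 0.0552 0.09  ] n 2 each [0.   0.   0.03]
plate slope [-0.00337593  0.00223625] z at tcp 0.14214185162100068 20726
```

View pics/w11.png

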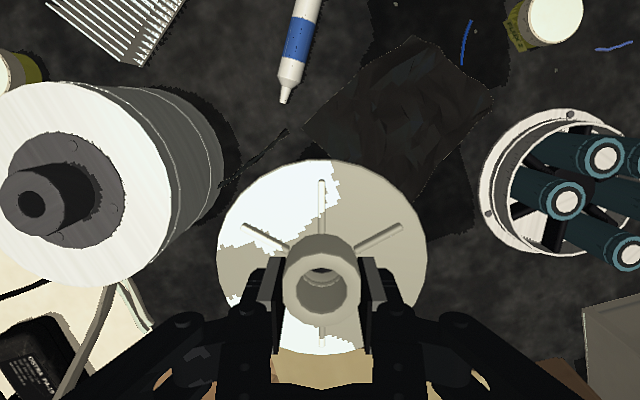

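The disc is held level; its collar is between the fingers at (320,270), with the cells at upper right. Next I'll compute the disc centre in the hand and the move.

```bash
cat >> h.py <<'E'
def segR(*wps,step=.05):
    from scipy.spatial.transform import Rotation as Rt
    s=telemetry.state(); p=np.array(s["tool_pos"]); R=Rt.from_euler("xyz",s["orientation"])
    print("t",round(float(s["clock"]),1),"at",np.round(p,4),"rpy",np.round(s["orientation"],3),"F",np.round(s["ft_force"],1),"gap",round(float(s["finger_gap"]),4))
    for w in wps:
        d=np.array(w)-p; v=R.inv().apply(d); n=max(1,int(np.ceil(np.linalg.norm(v)/step)))
        print(np.round(w,4),"n",n,"each",np.round(v/n,4)); p=np.array(w)
def discc(W,I,z,c):
    from scipy.optimize import least_squares
    I=I.astype(int);ok=np.isfinite(W).all(-1)
    m=ok&(I.min(-1)>90)&(np.hypot(W[...,0]-c[0],W[...,1]-c[1])<.06)&(abs(W[...,2]-z)<.004)
    h=cv2.convexHull((W[m][:,:2]*1000).astype(np.float32))[:,0]/1000
    f=least_squares(lambda q:np.hypot(*(h-q).T)-.0495,c,loss="soft_l1",f_scale=.0005).x; print("disc c",np.round(f,4),"z",np.median(W[m][:,2]),m.sum()); return f
E
python3 - <<'E'
from h import *
D=np.load("w11.npz"); p=np.array(telemetry.state()["tool_pos"]); f=discc(D["W"],D["I"],.142,p[:2]); o=f-p[:2]; print(o)
t=np.array([.4893,.0549])-o
segR((*t,.15),(*t,.1),(*t,.0884))
E
```

```text
disc c [ 0.4249 -0.1264] z 0.14216512446741472 19309
[-3.04057673e-04  2.79213681e-05]
t 44.8 at [ 0.4252 -0.1264  0.148 ] rpy [-3.14  -0.048  2.751] F [-0.2  0.1 -1.4] gap 0.0309
[0.4896 0.0549 0.15  ] n 4 each [ 0.0024  0.048  -0.0005]
[0.4896 0.0549 0.1   ] n 1 each [-0.0024  0.0001  0.0499]
[0.4896 0.0549 0.0884] n 1 each [-0.0006  0.      0.0116]
```

```bash
python3 -m pendant '0 0 0 .0024 .048 0 -.5;0 0 0 .0024 .048 0 -.5;0 0 0 .0024 .048 0 -.5;0 0 0 .0024 .048 0 -.5;0 0 0 0 0 0 -.5;0 0 0 -.001 0 .025 -.5;0 0 0 0 0 0 -.5;0 0 0 0 0 0 -.5'
python3 - <<'E'
from h import *
segR((.4896,.0549,.0884)); p=np.array(telemetry.state()["tool_pos"])
d,W=look("w12",view=False); discc(W,d["image"],p[2]-.0064,p[:2])
E
```

```text
clock: 45.8
tool_pos: [0.4896, 0.054, 0.1236]
orientation: [-3.139, -0.047, 2.75]
ft_force: [0.0, -0.3, -0.3]
finger_gap: 0.031
finger_force: 59.8
t 45.8 at [0.4896 0.054  0.1236] rpy [-3.139 -0.047  2.75 ] F [ 0.  -0.3 -0.3] gap 0.031
[0.4896 0.0549 0.0884] n 1 each [-0.0013  0.0009  0.0352]
disc c [0.4889 0.0541] z 0.11724597105291368 19929
```

```bash
python3 -m pendant '0 0 0 -.001 .0009 .015 -.5;0 0 0 -.0003 0 .008 -.5;0 0 0 -.0002 0 .005 -.5;0 0 0 0 0 .003 -.5;0 0 0 0 0 .002 -.5;0 0 0 0 0 .0015 -.5;0 0 0 0 0 0 -.5'
python3 - <<'E'
from h import *
segR((.4896,.0549,.0884)); p=np.array(telemetry.state()["tool_pos"])
d,W=look("w13",view=False); discc(W,d["image"],p[2]-.0064,p[:2])
E
```

```text
clock: 46.72
tool_pos: [0.4903, 0.0556, 0.0893]
orientation: [-3.141, -0.046, 2.751]
ft_force: [-0.7, -0.2, -0.6]
finger_gap: 0.0312
finger_force: 59.8
t 46.7 at [0.4903 0.0556 0.0893] rpy [-3.141 -0.046  2.751] F [-0.7 -0.2 -0.6] gap 0.0312
[0.4896 0.0549 0.0884] n 1 each [ 0.0004 -0.0009  0.0009]
disc c [0.4896 0.0557] z 0.08293631343148113 19960
```

```bash
python3 -m pendant '0 0 0 .0004 -.0008 .001 -.5;0 0 0 0 0 0 -.5;0 0 0 0 0 0 -.1;0 0 0 0 0 0 .1;0 0 0 0 0 0 .2;0 0 0 0 0 -.03 .2;0 -.046 0 0 0 -.04 .2;0 0 0 0 0 -.05 .2;0 0 0 0 0 0 .2;0 0 0 0 0 0 .2'
python3 - <<'E'
from h import *
segR((.4896,.0549,.0884)); level()
d,W=look("w14");I=d["image"]; f=discc(W,I,.082,(.489,.055))
ok=np.isfinite(W).all(-1)&(np.hypot(W[...,0]-f[0],W[...,1]-f[1])<.047)&(abs(W[...,2]-.082)<.006)
P=W[ok];print(np.linalg.lstsq(np.c_[P[:,:2],np.ones(len(P))],P[:,2],rcond=None)[0][:2])
E
```

```text
clock: 48.02
tool_pos: [0.4922, 0.0537, 0.2079]
orientation: [-3.14, -0.0, 2.751]
ft_force: [-0.1, -0.3, -0.8]
finger_gap: 0.0514
finger_force: 0.0
t 48.0 at [0.4922 0.0537 0.2079] rpy [-3.14  -0.     2.751] F [-0.1 -0.3 -0.8] gap 0.0514
[0.4896 0.0549 0.0884] n 3 each [0.0009 0.0001 0.0398]
turn [-0.0015 -0.0003  0.    ]
disc c [0.4891 0.0554] z 0.08209586896900417 9797
[-6.59636977e-05 -9.46313409e-04]
```

View pics/w14.png

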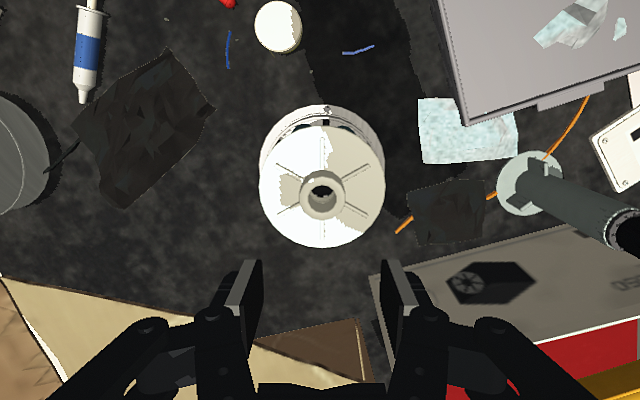

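The disc lies level and central on the cells at (322,192), top at z 0.082. I'll go towards the cover and measure it.

```bash
python3 -m pendant '0 0 0 .0015 -.0447 -.0144 .2;0 0 0 .0015 -.0447 -.0144 .2;0 0 0 .0015 -.0447 -.0144 .2;0 0 0 .0015 -.0447 -.0144 .2;0 0 0 .0015 -.0447 -.0144 .2;0 0 0 0 0 0 .2;0 0 0 0 0 0 .2'
cat >> h.py <<'E'
def ring(W,c,z,r,tol=.004,reg=None,I=None):
    from scipy.optimize import least_squares
    ok=np.isfinite(W).all(-1); m=ok&(np.hypot(W[...,0]-c[0],W[...,1]-c[1])<(reg or 1.3*r+.01))&(abs(W[...,2]-z)<tol)
    P=W[m]; h=cv2.convexHull((P[:,:2]*1000).astype(np.float32))[:,0]/1000
    f=least_squares(lambda q:np.hypot(*(h-q).T)-r,c,loss="soft_l1",f_scale=.0005).x
    print("ring z",z,np.round(f,4),"res mm",np.round(np.percentile(np.hypot(*(h-f).T)*1000-r*1000,[10,50,90]),1),len(P)); return f
E
python3 - <<'E'
from h import *
d,W=look("w15",view=False); p=np.array(telemetry.state()["tool_pos"])
a=ring(W,(.343,-.245),.105,.0585,.003); b=ring(W,a,.131,.017,.003); a=ring(W,a,.105,.0585,.003)
level(); segR((*b,.16),(*b,.109)); print(np.round(telemetry.state()["joint_positions"],2))
E
```

```text
clock: 48.95
tool_pos: [0.4004, -0.1492, 0.2795]
orientation: [-3.141, -0.002, 2.752]
ft_force: [0.5, 0.6, 0.2]
finger_gap: 0.0507
finger_force: 0.0
ring z 0.105 [ 0.3469 -0.246 ] res mm [-0.4 -0.1  0.2] 10996
ring z 0.131 [ 0.3467 -0.2459] res mm [-0.7 -0.3 -0.1] 1081
ring z 0.105 [ 0.3469 -0.246 ] res mm [-0.4 -0.1  0.2] 10996
turn [-0.0005 -0.0019  0.    ]
t 49.0 at [ 0.4007 -0.1486  0.2795] rpy [-3.141e+00 -2.000e-03  2.753e+00] F [ 0.8  0.7 -0.5] gap 0.0513
[ 0.3467 -0.2459  0.16  ] n 4 each [ 0.0032 -0.0276  0.0299]
[ 0.3467 -0.2459  0.109 ] n 2 each [-0.      0.      0.0255]
[ 0.37  0.37 -0.18  2.06  0.1   0.73  1.32]
```

```bash
python3 -m pendant '0 0 0 .0032 -.0276 .03 .2;0 0 0 .0032 -.0276 .03 .2;0 0 0 .0032 -.0276 .03 .2;0 0 0 .0032 -.0276 .03 .2;0 0 0 0 0 0 .2;0 0 0 0 0 0 .2'
python3 - <<'E'
from h import *
d,W=look("w16",view=False); b=ring(W,(.3468,-.246),.131,.017,.003); a=ring(W,(.3468,-.246),.105,.0585,.003)
level(); segR((.3468,-.246,.109)); print(np.round(telemetry.state()["joint_positions"],2))
E
```

```text
clock: 49.75
tool_pos: [0.348, -0.2458, 0.1605]
orientation: [3.142, 0.0, 2.754]
ft_force: [0.8, 0.4, 0.7]
finger_gap: 0.0515
finger_force: 0.0
ring z 0.131 [ 0.3467 -0.2459] res mm [-0.5 -0.3 -0.1] 2596
ring z 0.105 [ 0.3469 -0.2462] res mm [-0.8 -0.4 -0. ] 23251
turn [-0.0001  0.0012 -0.    ]
t 49.8 at [ 0.3483 -0.2459  0.1609] rpy [-3.141e+00  1.000e-03  2.754e+00] F [-0.  -0.4 -0.2] gap 0.051
[ 0.3468 -0.246   0.109 ] n 2 each [ 0.0007 -0.0003  0.026 ]
[ 0.59  0.58 -0.12  2.22  0.19  0.36  1.48]
```

```bash
python3 -m pendant '0 0 0 .0014 -.0003 .025 .2;0 0 0 0 0 .015 .2;0 0 0 0 0 .008 .2;0 0 0 0 0 .003 .2;0 0 0 0 0 0 .2;0 0 0 0 0 0 .2'
python3 - <<'E'
from h import *
level(); segR((.3468,-.246,.109)); print(np.round(telemetry.state()["joint_positions"],2))
E
```

```text
clock: 50.55
tool_pos: [0.3457, -0.2471, 0.11]
orientation: [-3.14, 0.001, 2.751]
ft_force: [0.6, 0.6, -0.3]
finger_gap: 0.0511
finger_force: 0.0
turn [-0.0012  0.0011 -0.    ]
t 50.5 at [ 0.3457 -0.2471  0.11  ] rpy [-3.140e+00  1.000e-03  2.751e+00] F [ 0.6  0.6 -0.3] gap 0.0511
[ 0.3468 -0.246   0.109 ] n 1 each [-0.0006  0.0015  0.001 ]
[ 0.55  0.69 -0.07  2.26  0.23  0.2   1.46]
```

```bash
python3 -m pendant '0 0 0 -.0006 .0015 0 .2;0 0 0 0 0 0 -.5;0 0 0 0 0 0 -.5;0 0 0 0 0 0 -.5;0 0 0 0 0 0 -.5;0 0 0 0 0 -.01 -.5;0 0 0 0 0 -.03 -.5;0 0 0 0 0 -.04 -.5;0 0 0 0 0 -.03 -.5;0 0 0 0 0 -.03 -.5' && python3 -m pendant '0 0 0 0 0 -.01 -.5;0 0 0 0 0 0 -.5;0 0 0 0 0 0 -.5'
python3 - <<'E'
from h import *
level(); p=np.array(telemetry.state()["tool_pos"]); print(telemetry.state()["finger_force"])
d,W=look("w17"); a=ring(W,p[:2],p[2]-.004,.0585,.004)
m=np.isfinite(W).all(-1)&(np.hypot(W[...,0]-p[0],W[...,1]-p[1])<.056)&(np.hypot(W[...,0]-p[0],W[...,1]-p[1])>.035)&(abs(W[...,2]-p[2]+.004)<.008)
P=W[m]; print("slope",np.linalg.lstsq(np.c_[P[:,:2]-p[:2],np.ones(len(P))],P[:,2],rcond=None)[0],len(P),p)
segR((.44,-.1,.25),(.4892,.0552,.25))
E
```

```text
clock: 51.8
tool_pos: [0.3457, -0.2454, 0.2509]
orientation: [-3.141, -0.001, 2.751]
ft_force: [0.4, -0.4, -3.8]
finger_gap: 0.0326
finger_force: 60.4
clock: 52.18
tool_pos: [0.3457, -0.2453, 0.2585]
orientation: [-3.141, -0.003, 2.751]
ft_force: [0.4, -0.1, -3.4]
finger_gap: 0.0323
finger_force: 60.4
turn [-0.0008 -0.0026  0.    ]
60.42955510318279
ring z 0.25452773674562157 [ 0.3459 -0.2456] res mm [-0.4 -0.2  0.1] 31128
slope [-0.00316127  0.0014482   0.25392014] 21288 [ 0.34569309 -0.24527196  0.25852774]
t 52.2 at [ 0.3458 -0.2452  0.2585] rpy [-3.141e+00 -3.000e-03  2.751e+00] F [-0.2 -0.  -2.9] gap 0.0325
[ 0.44 -0.1   0.25] n 4 each [-0.008   0.0425  0.0021]
[0.4892 0.0552 0.25  ] n 4 each [ 0.0034  0.0406 -0.    ]
```

View pics/w17.png

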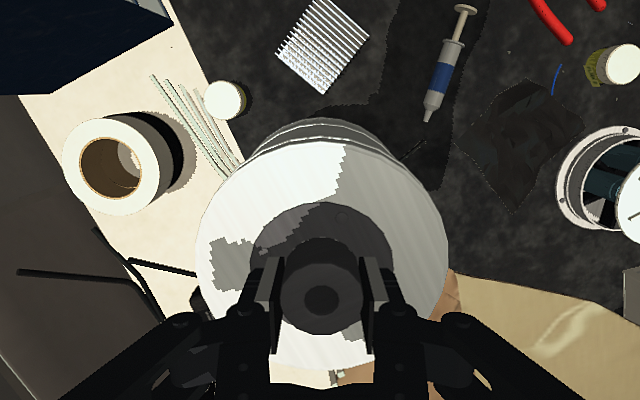

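The cover is held level with its boss between the fingers at (320,285). I'll carry it round the cardboard to above the canister.

Run:
```python
from h import *
segR((.40,-.1,.256),(.4892,.0552,.256))
```

```text
t 52.2 at [ 0.3458 -0.2452  0.2585] rpy [-3.141e+00 -3.000e-03  2.751e+00] F [-0.2 -0.  -2.9] gap 0.0325
[ 0.4   -0.1    0.256] n 4 each [0.0013 0.0387 0.0006]
[0.4892 0.0552 0.256 ] n 4 each [-0.0059  0.0444 -0.    ]
```

```bash
python3 -m pendant '-.0008 -.0026 0 .0013 .0387 0 -.5;0 0 0 .0013 .0387 0 -.5;0 0 0 .0013 .0387 0 -.5;0 0 0 .0013 .0387 0 -.5;0 0 0 -.0059 .0444 0 -.5;0 0 0 -.0059 .0444 0 -.5;0 0 0 -.0059 .0444 0 -.5;0 0 0 -.0059 .0444 0 -.5;0 0 0 0 0 0 -.5;0 0 0 0 0 0 -.5'
python3 - <<'E'
from h import *
level(); p=np.array(telemetry.state()["tool_pos"])
d,W=look("w18",view=False); a=ring(W,p[:2],p[2]-.0046,.0585,.004)
segR((.4892,.0552,.22),(.4892,.0552,.13),(.4892,.0552,.1156))
E
```

```text
clock: 53.48
tool_pos: [0.4889, 0.0541, 0.2584]
orientation: [-3.139, 0.0, 2.752]
ft_force: [0.1, -0.8, -3.9]
finger_gap: 0.0326
finger_force: 60.8
turn [-0.0027  0.0002 -0.    ]
ring z 0.25375977756119883 [0.4891 0.0538] res mm [-0.4 -0.2  0.1] 31068
t 53.5 at [0.4889 0.0534 0.2586] rpy [-3.139e+00  1.000e-03  2.750e+00] F [-0.1  0.6 -3. ] gap 0.0325
[0.4892 0.0552 0.22  ] n 1 each [0.0004 0.0019 0.0386]
[0.4892 0.0552 0.13  ] n 2 each [0.     0.0001 0.045 ]
[0.4892 0.0552 0.1156] n 1 each [0.     0.     0.0144]
```

```bash
python3 -m pendant '0 0 0 .0003 .0012 0 -.5;0 0 0 0 0 .03 -.5;0 0 0 0 0 .03 -.5;0 0 0 0 0 .02 -.5;0 0 0 0 0 .015 -.5;0 0 0 0 0 0 -.5;0 0 0 0 0 0 -.5'
python3 - <<'E'
from h import *
level(); segR((.4892,.0552,.13),(.4892,.0552,.1156))
E
```

```text
clock: 54.4
tool_pos: [0.4909, 0.0555, 0.1651]
orientation: [3.141, 0.004, 2.751]
ft_force: [0.3, -0.0, -2.5]
finger_gap: 0.0323
finger_force: 60.8
turn [0.0002 0.0036 0.    ]
t 54.4 at [0.4909 0.0555 0.1651] rpy [3.141 0.004 2.751] F [ 0.3 -0.  -2.5] gap 0.0323
[0.4892 0.0552 0.13  ] n 1 each [ 0.0015 -0.0009  0.0351]
[0.4892 0.0552 0.1156] n 1 each [ 0.0001 -0.      0.0144]
```

```bash
python3 -m pendant '0 0 0 .0008 -.0005 0 -.5;0 0 0 0 0 .01 -.5;0 0 0 0 0 .008 -.5;0 0 0 0 0 .006 -.5;0 0 0 0 0 .004 -.5;0 0 0 0 0 .004 -.5;0 0 0 0 0 0 -.5;0 0 0 0 0 0 -.5;0 0 0 0 0 0 -.5'
python3 - <<'E'
from h import *
level(); segR((.4892,.0552,.1156))
E
```

```text
clock: 55.52
tool_pos: [0.4897, 0.0556, 0.1327]
orientation: [-3.142, 0.003, 2.751]
ft_force: [-0.3, -0.6, -3.7]
finger_gap: 0.0324
finger_force: 60.8
turn [-0.      0.0031 -0.    ]
t 55.5 at [0.4897 0.0556 0.1327] rpy [-3.142e+00  3.000e-03  2.751e+00] F [-0.3 -0.6 -3.7] gap 0.0324
[0.4892 0.0552 0.1156] n 1 each [ 0.0004 -0.0006  0.0171]
```

```bash
python3 -m pendant '0 .003 0 .0004 -.0005 .005 -.5;0 0 0 0 0 .004 -.5;0 0 0 0 0 .003 -.5;0 0 0 0 0 .003 -.5;0 0 0 0 0 .002 -.5;0 0 0 0 0 0 -.5;0 0 0 0 0 0 -.5'
python3 - <<'E'
from h import *
level(); segR((.4892,.0552,.1156))
E
```

```text
clock: 56.4
tool_pos: [0.489, 0.0554, 0.1162]
orientation: [-3.142, 0.0, 2.752]
ft_force: [-1.6, -0.2, 5.5]
finger_gap: 0.0325
finger_force: 61.7
turn [-0.0001  0.0001 -0.    ]
t 56.4 at [0.489  0.0554 0.1162] rpy [-3.142  0.     2.752] F [-1.6 -0.2  5.5] gap 0.0325
[0.4892 0.0552 0.1156] n 1 each [-0.0003 -0.0001  0.0006]
```

```bash
python3 -m pendant '0 0 0 0 0 0 -.2;0 0 0 0 0 0 .1;0 0 0 0 0 0 .2;0 0 0 0 0 -.02 .2;0 0 0 0 0 -.05 .2;0 0 0 0 0 -.05 .2;0 0 0 0 0 -.05 .2;0 0 0 0 0 0 .2;0 0 0 0 0 0 .2'
python3 - <<'E'
from h import *
d,W=look("w19",view=False); a=ring(W,(.489,.055),.111,.0585,.004); b=ring(W,(.489,.055),.137,.017,.003)
m=np.isfinite(W).all(-1)&(np.hypot(W[...,0]-a[0],W[...,1]-a[1])<.056)&(np.hypot(W[...,0]-a[0],W[...,1]-a[1])>.035)&(abs(W[...,2]-.111)<.008)
P=W[m]; print("roof slope,z",np.linalg.lstsq(np.c_[P[:,:2]-a,np.ones(len(P))],P[:,2],rcond=None)[0],len(P))
m=np.isfinite(W).all(-1)&(np.hypot(W[...,0]-.578,W[...,1]-.241)<.05)&(W[...,2]>.155)
P=W[m]; print("pin top",len(P),P.min(0),P.max(0),np.median(P,0))
c=ring(W,(.578,.241),.166,.012,.003,reg=.04)
level(); segR((*c,.25),(*c,.135)); print(np.round(telemetry.state()["joint_positions"],2))
E
```

```text
clock: 57.52
tool_pos: [0.4886, 0.055, 0.285]
orientation: [-3.141, -0.001, 2.751]
ft_force: [-0.5, 0.1, 0.0]
finger_gap: 0.0511
finger_force: 0.0
ring z 0.111 [0.4874 0.0567] res mm [-0.4 -0.3 -0. ] 11321
ring z 0.137 [0.4874 0.0567] res mm [-0.7 -0.3 -0. ] 1054
roof slope,z [ 0.00034424 -0.00072241  0.11171066] 7163
pin top 883 [0.56830156 0.22850434 0.15501991] [0.59418605 0.25388444 0.16868897] [0.57795072 0.23864799 0.16515513]
ring z 0.166 [0.5811 0.2414] res mm [-0.9 -0.4  0. ] 629
turn [-0.0018 -0.0023  0.    ]
t 57.6 at [0.4882 0.055  0.2844] rpy [-3.140e+00 -2.000e-03  2.751e+00] F [-0.1  0.3 -0.3] gap 0.0511
[0.5811 0.2414 0.25  ] n 5 each [-0.003   0.0416  0.0068]
[0.5811 0.2414 0.135 ] n 3 each [-0.0001  0.0001  0.0383]
[-0.07  0.45 -0.21  1.89  0.12  0.82  0.84]
```

The cover is seated (roof at z 0.1117, flat). Now the pin.

```bash
python3 -m pendant '0 0 0 -.003 .0416 .0068 -.1;0 0 0 -.003 .0416 .0068 -.1;0 0 0 -.003 .0416 .0068 -.1;0 0 0 -.003 .0416 .0068 -.1;0 0 0 -.003 .0416 .0068 -.1;0 0 0 0 0 0 -.1;0 0 0 0 0 0 -.1;0 0 0 0 0 0 -.1'
python3 - <<'E'
from h import *
d,W=look("w20",view=False);p=np.array(telemetry.state()["tool_pos"])
c=ring(W,(.580,.241),.166,.012,.003,reg=.03);c=ring(W,c,.166,.012,.003,reg=.02)
e=ring(W,c,.130,.015,.003,reg=.025)
level(); segR((*c,.20),(*c,.138)); print(np.round(telemetry.state()["joint_positions"],2))
a=ring(W,(.489,.055),.111,.0585,.004); b=ring(W,(.489,.055),.137,.017,.003)
E
```

```text
clock: 58.58
tool_pos: [0.5818, 0.2401, 0.251]
orientation: [-3.139, -0.001, 2.75]
ft_force: [-0.9, 0.3, 0.6]
finger_gap: 0.0386
finger_force: 0.0
ring z 0.166 [0.5816 0.2417] res mm [-0.7 -0.4 -0.2] 886
ring z 0.166 [0.5816 0.2417] res mm [-0.7 -0.4 -0.2] 886
ring z 0.13 [0.581  0.2421] res mm [-0.2  0.1  0.5] 333
turn [-0.0015 -0.0002  0.    ]
t 58.6 at [0.582  0.2404 0.2514] rpy [-3.14 -0.    2.75] F [0.3 0.1 1.1] gap 0.0385
[0.5816 0.2417 0.2   ] n 2 each [0.0004 0.0006 0.0257]
[0.5816 0.2417 0.138 ] n 2 each [-0.     0.     0.031]
[-0.36  0.67 -0.18  1.53  0.14  0.96  0.59]
ring z 0.111 [0.4873 0.0566] res mm [-0.6 -0.   0.6] 13074
ring z 0.137 [0.4873 0.0568] res mm [-0.7 -0.2  0.2] 1379
```

```bash
python3 -m pendant '0 0 0 .0004 .0012 .03 -.1;0 0 0 0 0 .03 -.1;0 0 0 0 0 .025 -.1;0 0 0 0 0 .02 -.1;0 0 0 0 0 .008 -.1;0 0 0 0 0 0 -.1;0 0 0 0 0 0 -.1'
python3 - <<'E'
from h import *
level(); segR((.5816,.2418,.138))
E
```

```text
clock: 59.5
tool_pos: [0.5828, 0.2433, 0.1395]
orientation: [3.141, 0.001, 2.751]
ft_force: [-0.6, -0.6, 0.2]
finger_gap: 0.0384
finger_force: 0.0
turn [0.0011 0.0009 0.    ]
t 59.5 at [0.5828 0.2433 0.1395] rpy [3.141e+00 1.000e-03 2.751e+00] F [-0.6 -0.6  0.2] gap 0.0384
[0.5816 0.2418 0.138 ] n 1 each [ 0.0005 -0.0019  0.0015]
```

```bash
python3 -m pendant '0 0 0 .0004 -.0012 .001 -.1;0 0 0 0 0 0 -.6;0 0 0 0 0 0 -.6;0 0 0 0 0 0 -.6;0 0 0 0 0 0 -.6;0 0 0 0 0 -.02 -.6;0 0 0 0 0 -.03 -.6;0 0 0 0 0 -.04 -.6;0 0 0 0 0 -.04 -.6;0 0 0 0 0 -.03 -.6' && python3 -m pendant '0 0 0 0 0 0 -.6;0 0 0 0 0 0 -.6'
python3 - <<'E'
from h import *
level(); p=np.array(telemetry.state()["tool_pos"]); print(telemetry.state()["finger_force"])
d,W=look("w21"); c=ring(W,p[:2],p[2]+.028,.012,.004,reg=.018); 
b=ring(W,(.4875,.0565),.137,.017,.003); a=ring(W,(.4875,.0565),.111,.0585,.004)
segR((.4882,.056,.31))
E
```

```text
clock: 60.75
tool_pos: [0.5814, 0.2425, 0.2988]
orientation: [3.141, 0.0, 2.751]
ft_force: [1.6, 0.5, -1.0]
finger_gap: 0.0221
finger_force: 58.8
clock: 61.0
tool_pos: [0.5805, 0.2418, 0.2959]
orientation: [-3.139, -0.002, 2.751]
ft_force: [-0.5, 0.6, -2.2]
finger_gap: 0.0223
finger_force: 58.9
turn [-0.0024 -0.0021  0.    ]
58.923359513282776
ring z 0.3238550123950189 [0.5775 0.2465] res mm [0.5 4.5 6.8] 3070
ring z 0.137 [0.4874 0.0569] res mm [-0.6 -0.1  0.3] 1040
ring z 0.111 [0.4873 0.0567] res mm [-0.4  0.   0.4] 10281
t 61.0 at [0.5803 0.2417 0.2955] rpy [-3.138e+00 -3.000e-03  2.752e+00] F [ 0.1  0.2 -1.4] gap 0.0221
[0.4882 0.056  0.31  ] n 5 each [ 0.0029 -0.0414 -0.0028]
```

View pics/w21.png

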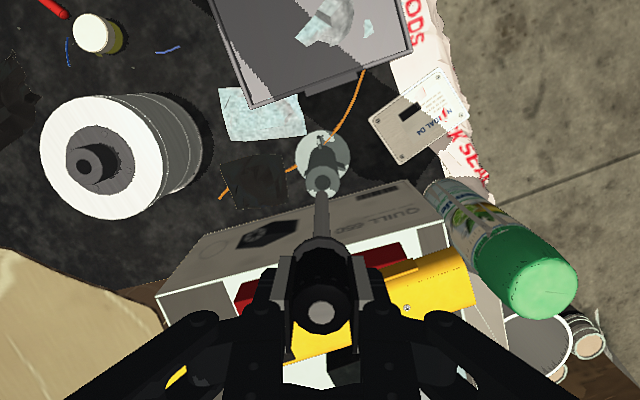

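The pin is held upright at (320,310), and the cover's boss is at (85,165). I'll carry it over the boss.

```bash
python3 -m pendant '-.0024 -.0021 0 .003 -.0416 -.001 -.6;0 0 0 .003 -.0416 -.001 -.6;0 0 0 .003 -.0416 -.001 -.6;0 0 0 .003 -.0416 -.001 -.6;0 0 0 .003 -.0408 -.001 -.6;0 0 0 0 0 0 -.6;0 0 0 0 0 0 -.6;0 0 0 0 0 0 -.6'
python3 - <<'E'
from h import *
level(); p=np.array(telemetry.state()["tool_pos"])
segR((.4876,.0565,.285),(.4876,.0565,.265)); d,W=look("w22"); 
b=ring(W,(.4875,.0565),.137,.017,.003); a=ring(W,(.4875,.0565),.111,.0585,.004)
ok=np.isfinite(W).all(-1)
for z in (.18,.2,.22,.24,.26):
    m=ok&(np.hypot(W[...,0]-p[0],W[...,1]-p[1])<.012)&(abs(W[...,2]-z)<.006); 
    if m.sum()>5: print("shank surf",z,np.round(np.median(W[m],0),4),m.sum())
E
```

```text
clock: 62.05
tool_pos: [0.4888, 0.0576, 0.3016]
orientation: [3.139, 0.001, 2.753]
ft_force: [-0.2, 0.1, -1.6]
finger_gap: 0.0224
finger_force: 59.2
turn [0.0025 0.001  0.    ]
t 62.0 at [0.4888 0.0576 0.3016] rpy [3.139e+00 1.000e-03 2.753e+00] F [-0.2  0.1 -1.6] gap 0.0224
[0.4876 0.0565 0.285 ] n 1 each [ 0.0008 -0.0015  0.0166]
[0.4876 0.0565 0.265 ] n 1 each [ 0.     -0.0001  0.02  ]
ring z 0.137 [0.4875 0.0564] res mm [-0.9 -0.3 -0.1] 865
ring z 0.111 [0.4874 0.0566] res mm [-0.5 -0.3 -0. ] 9842
shank surf 0.18 [0.4856 0.0598 0.1828] 28
shank surf 0.2 [0.4856 0.0597 0.2006] 65
shank surf 0.22 [0.4854 0.0596 0.2201] 83
shank surf 0.24 [0.4853 0.0592 0.2402] 104
shank surf 0.26 [0.4853 0.0595 0.2602] 138
```

View pics/w22.png

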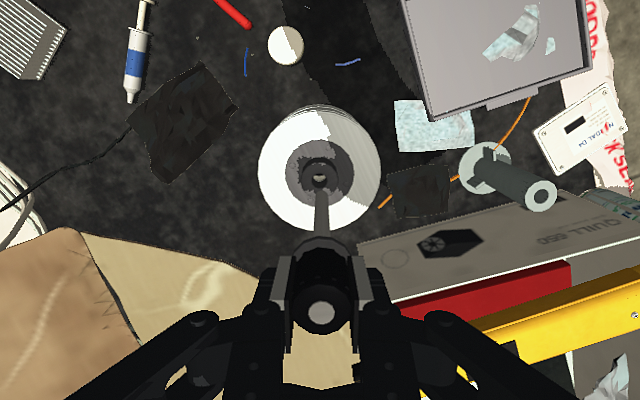

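Pin shank at about (322,215) points at the boss bore at (320,178). I'll correct about 1.5 mm and insert.

```bash
python3 -m pendant '.0015 0 0 .0008 -.0014 0 -.6;0 0 0 0 0 .01 -.6;0 0 0 0 0 .01 -.6;0 0 0 0 0 .006 -.6;0 0 0 0 0 .004 -.6;0 0 0 0 0 0 -.6;0 0 0 0 0 0 -.6' && python3 -m pendant '0 0 0 0 0 .005 -.6;0 0 0 0 0 .005 -.6;0 0 0 0 0 .005 -.6;0 0 0 0 0 0 -.6'
python3 - <<'E'
from h import *
level(); segR((.4876,.0565,.1475))
E
```

```text
clock: 62.98
tool_pos: [0.4877, 0.0554, 0.2723]
orientation: [3.141, 0.002, 2.751]
ft_force: [-0.4, 0.5, -1.5]
finger_gap: 0.0222
finger_force: 59.2
clock: 63.48
tool_pos: [0.4871, 0.0553, 0.2566]
orientation: [3.142, 0.001, 2.751]
ft_force: [-0.4, -0.4, -1.0]
finger_gap: 0.0218
finger_force: 59.2
turn [0.     0.0008 0.    ]
t 63.5 at [0.4871 0.0553 0.2566] rpy [3.142e+00 1.000e-03 2.751e+00] F [-0.4 -0.4 -1. ] gap 0.0218
[0.4876 0.0565 0.1475] n 3 each [0.     0.0004 0.0364]
```

```bash
python3 -m pendant '0 0 0 0 .0005 .012 -.6;0 0 0 0 0 .012 -.6;0 0 0 0 0 .012 -.6;0 0 0 0 0 .012 -.6;0 0 0 0 0 .012 -.6;0 0 0 0 0 .01 -.6;0 0 0 0 0 0 -.6;0 0 0 0 0 0 -.6'
python3 - <<'E'
from h import *
level(); segR((.4884,.056,.1475))
E
```

```text
clock: 64.47
tool_pos: [0.488, 0.0559, 0.1873]
orientation: [3.141, 0.002, 2.751]
ft_force: [-0.0, -0.0, -0.5]
finger_gap: 0.0222
finger_force: 59.2
turn [0.0009 0.0023 0.    ]
t 64.5 at [0.488  0.0559 0.1873] rpy [3.141e+00 2.000e-03 2.751e+00] F [-0.  -0.  -0.5] gap 0.0222
[0.4884 0.056  0.1475] n 1 each [-0.0002  0.0002  0.0398]
```

```bash
python3 -m pendant '0 .002 0 -.0002 0 .01 -.6;0 0 0 0 0 .007 -.6;0 0 0 0 0 .006 -.6;0 0 0 0 0 .005 -.6;0 0 0 0 0 .004 -.6;0 0 0 0 0 0 -.6' && python3 -m pendant '0 0 0 0 0 .003 -.6;0 0 0 0 0 .002 -.6;0 0 0 0 0 0 -.6;0 0 0 0 0 0 -.6'
```

```text
clock: 65.22
tool_pos: [0.4878, 0.0557, 0.1548]
orientation: [3.141, -0.001, 2.751]
ft_force: [0.3, -0.1, -1.2]
finger_gap: 0.0222
finger_force: 59.2
clock: 65.72
tool_pos: [0.488, 0.0558, 0.1501]
orientation: [3.141, -0.0, 2.751]
ft_force: [0.7, 0.7, -1.1]
finger_gap: 0.0223
finger_force: 59.2
```

```bash
python3 -m pendant '0 0 0 0 0 .0015 -.6;0 0 0 0 0 0 -.6;0 0 0 0 0 0 -.6' && python3 -m pendant '0 0 0 0 0 .0015 -.6;0 0 0 0 0 0 -.6;0 0 0 0 0 0 -.6'
```

```text
clock: 66.1
tool_pos: [0.488, 0.0558, 0.1486]
orientation: [3.141, -0.0, 2.751]
ft_force: [0.3, 0.4, -1.8]
finger_gap: 0.0218
finger_force: 59.2
clock: 66.47
tool_pos: [0.4882, 0.0558, 0.1476]
orientation: [3.141, 0.0, 2.751]
ft_force: [-0.6, 0.7, 4.3]
finger_gap: 0.0224
finger_force: 60.1
```

```bash
python3 -m pendant '0 0 0 0 0 0 -.4;0 0 0 0 0 0 -.2;0 0 0 0 0 0 -.1;0 0 0 0 0 -.02 -.1;0 0 0 0 0 -.04 -.1;0 0 0 0 0 -.05 -.1;0 0 0 0 0 -.05 -.1;0 0 0 0 0 0 -.1;0 0 0 0 0 0 -.1;0 0 0 0 0 0 -.1'
python3 - <<'E'
from h import *
d,W=look("w23"); p=telemetry.state()["tool_pos"]; print(p)
a=ring(W,(.4875,.0565),.111,.0585,.004); c=ring(W,(.488,.056),.175,.012,.004,reg=.02)
ok=np.isfinite(W).all(-1); m=ok&(np.hypot(W[...,0]-c[0],W[...,1]-c[1])<.009)&(W[...,2]>.15); print("pin top z",np.median(W[m][:,2]))
m=ok&(np.hypot(W[...,0]-a[0],W[...,1]-a[1])<.056)&(np.hypot(W[...,0]-a[0],W[...,1]-a[1])>.035)&(abs(W[...,2]-.111)<.008)
P=W[m]; print("roof",np.linalg.lstsq(np.c_[P[:,:2]-a,np.ones(len(P))],P[:,2],rcond=None)[0])
E
```

```text
clock: 67.72
tool_pos: [0.487, 0.0554, 0.3056]
orientation: [-3.14, -0.003, 2.752]
ft_force: [0.1, -1.2, -0.5]
finger_gap: 0.0383
finger_force: 0.0
[0.48707521 0.05544385 0.30568472]
ring z 0.111 [0.4874 0.0567] res mm [-0.5 -0.2 -0. ] 9815
ring z 0.175 [0.4884 0.0558] res mm [0.2 0.5 0.8] 680
pin top z 0.17591332412404662
roof [ 0.00076583 -0.00135598  0.11170352]
```

View pics/w23.png

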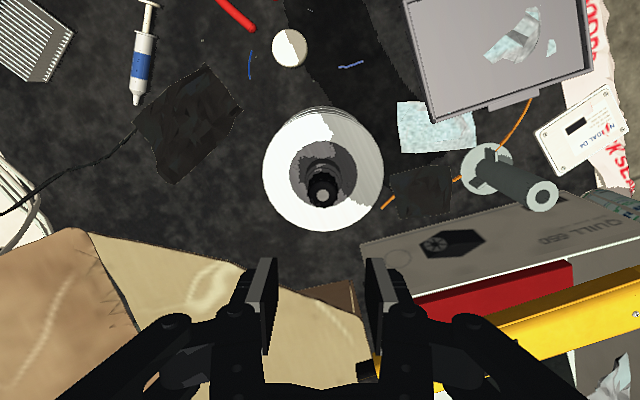

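The pin stands in the boss at (322,188) with its top at z 0.176, so it is home. The cover is level and the robot is clear of everything.

```bash
python3 -c "
from rig import order
print(order.close_job())"
```

```text
the job is handed in; nothing more can be done
None
```

I handed the job in at about 68 s: five cells upright in their bays, disc level on them, cover seated and pin home by my own camera and force checks; `close_job` returned no verdict.

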